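# Try the mincer plate on its pin and show it to the inspection camera

## Task

The washed mincer plates stand on edge in the wire rack: take out the coarse plate (the one with few, large holes) and try its fit on the mincer by sliding it over the pin, notch over the key lug, until it lies flat against the barrel mouth. Then draw it off again and show it to the inspection camera: hold it in the air about 12 cm straight in front of the lens and level with it, flat face square to the lens, notch at the top. Finish holding it there, still in the gripper and clear of everything else; leave the fine plate in the rack, and do not knock the camera or shift the other things.

Things in the scene. Friction and masses are not known exactly. Their poses are not given: they have to be found in the camera images.
- coarse_plate: Steel mincer plate with 18 large (8 mm) holes round its bore: a disc 62 mm in diameter, 10 mm thick, 0.14 to 0.22 kg, with a 17 mm bore in the middle and a notch in the rim (9 mm wide, 4 mm deep). Origin: centre of the disc. x = axis of disc and bore, z = towards the notch, y = along the disc. Starts on edge in one of the two places of the rack, notch straight up, its x along the rack's x; both its faces and the two sides of its rim are free to grip.
- fine_plate: The other steel mincer plate, same size, bore and notch but with 90 small (3 mm) holes; stands in the other place of the rack. Axes as for the coarse plate. Stays there.
- rack: Fixed steel wire rack in a grey drip tray 150 x 64 mm (8 mm high). Origin: on the table under its middle; x = along the tray. It holds the two plates one behind the other at x = -25 and +25 mm (which is in which varies), disc centres 45 mm above the table. Each stands on two low rails between two wire loops that reach 38 mm above the table and 15 mm to each side of its middle (about 2 mm play along x); the plate lifts out straight up, clear after 30 mm.
- mincer: Fixed mincer; its barrel points roughly at the robot (its -x). Origin: on the table below the centre of the barrel mouth; x = from the mouth back into the machine, z up. Barrel 76 mm wide (fingers on a plate's rim must not stand out behind its back face as it goes home), axis 150 mm up. Feed neck (top 226 mm up) starts 59 mm behind the mouth, housing 150 mm wide, 221 mm high, 138 mm behind it.
- barrel_mouth (a point): Centre of the flat rim of the barrel mouth, on the barrel axis, 150 mm above the table; axes as the mincer's. A round pin 14 mm in diameter stands out along -x to 18 mm in front of the rim, its last 7 mm tapering to 9 mm. A key lug 5 mm wide stands out 4 mm from the rim, above the pin, from 29 to 34 mm from the axis; the plate's notch passes over it when the notch is up. With the plate home its centre lies 5 mm in front of this point (x = -5 mm).
- camera_stand: Fixed stand of the inspection camera: black round foot 84 mm in diameter, upright steel post 12 mm thick, 285 mm high. Origin: under the post, on the table; the camera looks along its -x, level.
- lens (a point): Centre of the camera's lens glass, on the front of a grey camera head (64 mm wide, 36 mm high) clamped 50 mm in front of the post, 170 to 230 mm above the table (varies). The camera looks along -x of this frame, level; z up.
- view_point (a point): Empty point in the air 120 mm straight in front of the lens (at x = -120 mm in the lens frame, axes the same): where the middle of the plate is to be held.
- ring_nut: Bystander: the mincer's loose aluminium ring nut lying on the table, 103 mm over its lugs, 22 mm high. Origin: centre of its underside.
- dip_cup: Bystander: small white dip cup, 76 mm in diameter, 47 mm high, standing on the table. Origin: centre of its underside.
- scraper: Bystander: bench scraper with black grip, 98 x 120 x 22 mm, lying on the table. Origin: centre of its underside.
There are look-alikes about, which are no part of the job. What is shaped like the coarse_plate but blue or turquoise is not meant.

How it is judged:
By the outcome, as a careful person would: the job done as asked, in the order asked, and still so for the second after the job is handed in, while the arm keeps its last pose, push and grip.
It also fails if it takes over 45 s, if anything falls off the work surface, if the arm or the gripper's body presses on something with over 40 N, if the wrist force passes 120 N, or if a joint passes its speed limit or range.

## Robot

A 7-joint arm with a two-finger parallel gripper is mounted at the origin on a cart in front of the work surface, level with it; the furniture and walls round the work are solid. World frame = base frame: x ahead of the robot, y to its left, z up, the work surface at z = 0. Lengths are in m, angles in rad, forces in N, time in s.
With the tool pointing down it reaches from about 0.4 to 0.85 m from the base axis. Payload 4.5 kg.
Tool frame: the origin (TCP) lies midway between the tips of the shut fingers; the grasp point (between the pads) lies 19 mm behind it; z points along the fingers, y is the direction in which the jaws open and shut (so a half turn about z gives the same grasp; the last joint's range is limited). The gripper opens to 88 mm and grips with 3 to 60 N. Pads are 18 mm wide; open, the fingers measure 123 mm over their backs; the gripper's body (75 mm by 187 mm) begins 45 mm behind the grasp point.
Start: joints at [1.151, 0.689, -0.195, 1.565, 0.157, 0.902, -0.215], TCP at [0.274, -0.562, 0.239] pointing down, gripper open.
Joint ranges: [-3.01, 3.01], [-0.46, 2.08], [-1.47, 1.51], [0.13, 2.56], [-1, 4.14], [0.04, 2.09], [-2.66, 2.66]. Speed limits (rad/s): [2.57, 2.57, 3.14, 3.14, 3.14, 3.14, 3.14].

## Interface

Orientations are given as a unit quaternion [x, y, z, w].
In Python, from plant import get_state, snapshot, finish_job, find_in gives the robot as it stands.
- The arm moves only by the shell command python3 -m creep 'ROWS' [OPENING] [FORCE]. ROWS is JSON, one flat list of numbers, 6 for each row, row after row: the shift along the tool's x, y, z in mm, then the turn, a rotation vector about the tool's x, y, z in degrees. In form: [tx, ty, tz, wx, wy, wz, tx, ty, tz, wx, wy, wz, ...]. A call has 1 to 5 rows; each row shifts and turns the pose as measured when the row begins, along the tool's axes as they then stand; what a row does not reach is not made up. A row lasts 1/12 s, in which the tool goes at most 41.7 mm and 7.16 degrees, less where a joint would pass 70% of its speed; a pose out of reach is approached as far as the arm can. A call is refused whole if a number of a shift passes 41.7 or a number of a turn 7.16, either way. A call with a gripper value outside its range is refused whole. OPENING is the finger opening in mm, from 0 to 88.1, set as the call begins (- or left out, the last holds). The fingers move at their own pace and stop on an object; FORCE is the grip in N (left out, the last holds). Time passes only in rows, so rows that do not move let the fingers close. It gives the time, the measured TCP pose, the force and the opening at its end, in the units of the state.
- get_state(): the state, without advancing time (a new reading comes with each control period).
- snapshot(name): name is "scene" or "side" or "wrist"; returns a dict with "color" (480x640x3 uint8, red, green, blue), "intrinsics" (3x3 intrinsics, pixels), "dist_coeffs" ([k1, k2, p1, p2, k3] as OpenCV has them; the pictures are not rectified), "extrinsics" (4x4, takes a point from world to camera coordinates). Camera axes: x right, y down, z forward; pixel columns grow to the right and rows downward; lengths in m; the calibration is good to about 2 mm. A picture is of the moment at which its call begins. There is no depth.
- finish_job(): hands the job in, once; it reports no verdict.
Trained networks look in the newest picture that a camera, given by its name, has taken for a name from the list of things; names that differ only in an ending like _2 or _b are one class to them, and where a whole thing is asked for, a point or a joint stands for the part that bears it (a point fixed in the world has none). Each returns a list of dicts, best first, with "score" (0 to 1); they miss things now and then, are a little off and sometimes report something else, mostly with a low value. They report only what shows in the picture. A call takes as long as a camera call. They do not tell look-alikes from the thing itself.
- find_in(thing, camera): "xy" ([column, row] in pixels, amid what is visible of it).
The state is a dict: "clock": time; "q": joint angles; "qd": joint speeds; "joint_torque": joint torques, N m; "tool_pos": TCP position; "eef_rot": TCP orientation; "contact_force": force on the tool from outside, world axes, zero at the start; "moment": the same for the moment, N m; "opening": opening from 0.0 (shut) to 1.0 (fully open).
Only numpy, scipy, OpenCV 4.12 (cv2) and the standard library are available. Lean on these libraries where they do the work, as an engineer would, in place of code of your own. Each camera call takes 0.05 s, during which the arm holds its last target.

## Working session

There is one attempt and no reset: what is moved stays moved. The work goes in short steps, Python scripts to look and compute and a shell command to move; the robot and the scene stay as the last step left them, time stands still between calls to the robot, and variables do not carry over. Pictures are saved under pics/ and viewed, and the job is handed in when it is done.

```bash
ls; mkdir -p pics
python3 - <<'E'
from plant import *
import cv2
s=get_state()
print(s)
for n in ["scene","side","wrist"]:
    d=snapshot(n); cv2.imwrite(f"pics/{n}0.png",d["color"][:,:,::-1])
    print(n,d["intrinsics"],d["dist_coeffs"],d["extrinsics"])
    for t in ["coarse_plate","fine_plate","rack","mincer","camera_stand","lens","barrel_mouth","ring_nut","dip_cup","scraper"]:
        try: print(t,[(r["xy"],round(r["score"],2)) for r in find_in(t,n)][:4])
        except Exception as e: print(t,e)
E
```

```text
pics
{'clock': 0.0, 'q': array([ 1.15076343,  0.68996347, -0.19452766,  1.56632229,  0.15728826,
        0.90250326, -0.21510915]), 'qd': array([ 2.64796515e-03,  9.40913932e-05, -2.41592113e-03,  2.01874374e-03,
        1.36237708e-03, -8.27198457e-04, -1.90583120e-03]), 'joint_torque': array([ 9.00883351e-04, -5.27571881e+01, -1.26722731e+00, -1.53430635e+01,
       -5.27563167e-02,  6.60869671e-03,  1.78691766e-04]), 'tool_pos': array([ 0.27370012, -0.56119064,  0.23792898]), 'eef_rot': array([ 9.74355816e-01,  2.25010955e-01, -2.58885864e-04, -8.64735279e-04]), 'contact_force': array([-1.19176614, -0.84379562, -0.5738813 ]), 'moment': array([-0.00748902, -0.02807614, -0.02860351]), 'opening': 0.9988271941192568}
scene [[445.32369108   0.         323.92401657]
 [  0.         445.32369108 234.56520581]
 [  0.           0.           1.        ]] [-0.0272945  0.         0.         0.         0.       ] [[-0.57760193 -0.81628471  0.00743491  0.27471634]
 [-0.58613553  0.40837504 -0.69976779  0.41326347]
 [ 0.56817352 -0.40854509 -0.71433169  0.69940058]
 [ 0.          0.          0.  
[... 1132 characters left out ...]
 260.4], 0.62)]
ring_nut [([340.1, 375.7], 0.7)]
dip_cup [([338.0, 381.2], 0.23)]
scraper [([338.2, 279.2], 0.59)]
wrist [[411.69344034   0.         322.04087418]
 [  0.         411.69344034 235.56047884]
 [  0.           0.           1.        ]] [-0.05527247  0.          0.          0.          0.        ] [[ 4.38093802e-01 -8.98929262e-01 -4.48043850e-05 -6.25120680e-01]
 [-8.66589288e-01 -4.22346141e-01  2.65794552e-01 -3.59107508e-02]
 [-2.38949423e-01 -1.16404119e-01 -9.64029696e-01  3.88834551e-01]
 [ 0.00000000e+00  0.00000000e+00  0.00000000e+00  1.00000000e+00]]
coarse_plate []
fine_plate []
rack []
mincer []
camera_stand []
lens []
barrel_mouth []
ring_nut []
dip_cup []
scraper []
```

View pics/scene0.png

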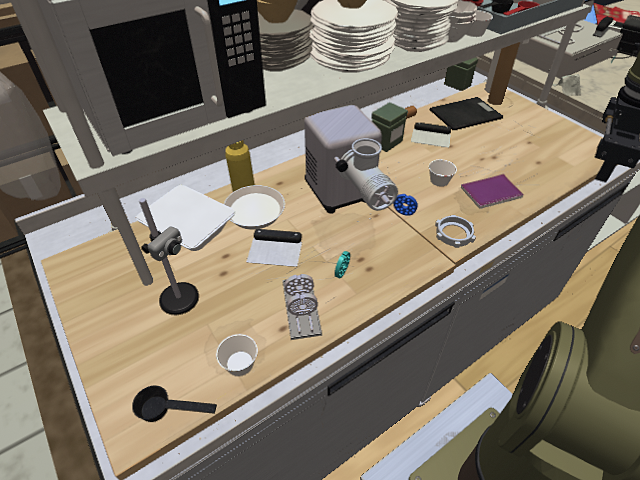

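View pics/side0.png

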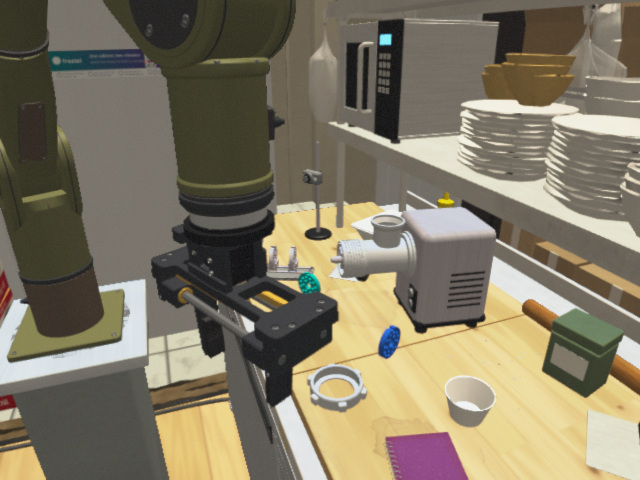

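Run:
```python
import cv2,numpy as np
a=cv2.imread("pics/scene0.png");b=cv2.imread("pics/side0.png")
c=cv2.resize(a[262:347,255:355],(600,510),interpolation=cv2.INTER_CUBIC);cv2.imwrite("pics/z1.png",c)
c=cv2.resize(a[120:240,300:430],(650,600),interpolation=cv2.INTER_CUBIC);cv2.imwrite("pics/z2.png",c)
c=cv2.resize(a[190:320,120:220],(460,598),interpolation=cv2.INTER_CUBIC);cv2.imwrite("pics/z3.png",c)
c=cv2.resize(b[150:300,250:450],(800,600),interpolation=cv2.INTER_CUBIC);cv2.imwrite("pics/z4.png",c)
```

```text
(no output)
```

View pics/z1.png

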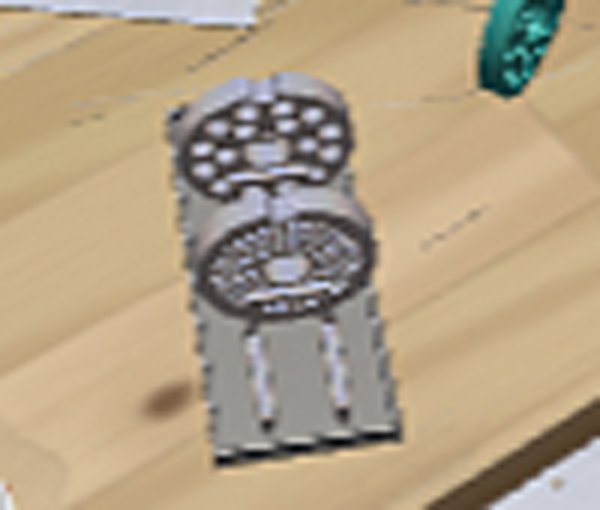

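View pics/z2.png

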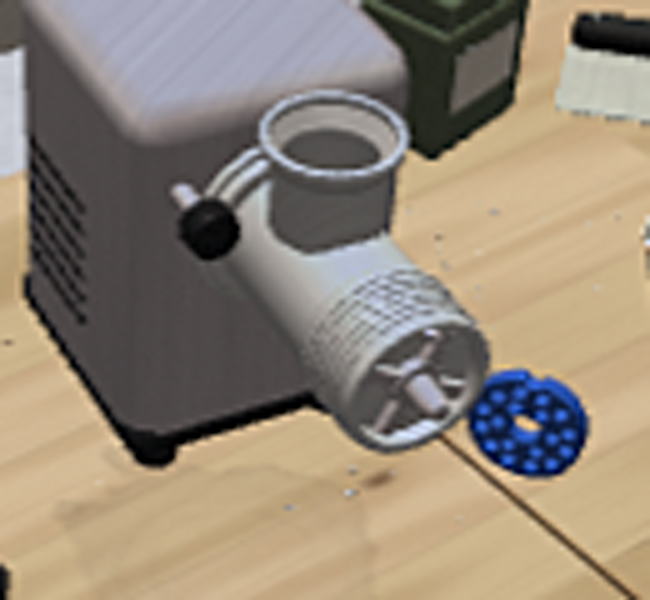

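View pics/z3.png

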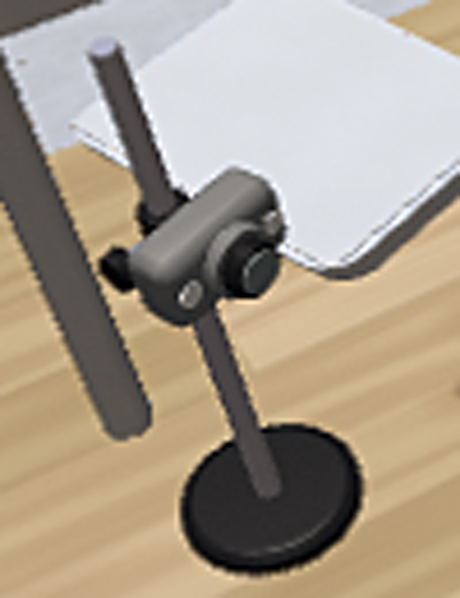

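View pics/z4.png

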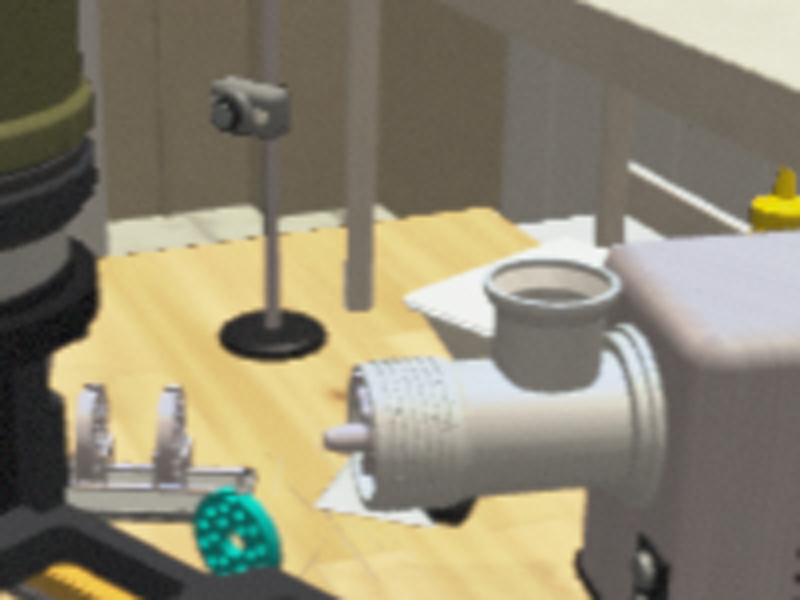

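```bash
cat > h.py <<'E'
import numpy as np,cv2
from scipy.spatial.transform import Rotation as R
from plant import *
def cam(d): return d["intrinsics"],np.array(d["dist_coeffs"],float),d["extrinsics"]
def ray(c,uv):
    K,D,E=c; n=cv2.undistortPoints(np.array(uv,float).reshape(-1,1,2),K,D).reshape(-1,2)
    v=np.c_[n,np.ones(len(n))]@E[:3,:3]; o=-E[:3,:3].T@E[:3,3]
    return o,v/np.linalg.norm(v,axis=1,keepdims=True)
def onz(c,uv,z):
    o,v=ray(c,uv); t=(z-o[2])/v[:,2:]; return o+t*v
def proj(c,P):
    K,D,E=c; r,_=cv2.Rodrigues(E[:3,:3]); return cv2.projectPoints(np.array(P,float).reshape(-1,1,3),r,E[:3,3],K,D)[0].reshape(-1,2)
def tri(lst):
    A=np.zeros((3,3));b=np.zeros(3);S=[]
    for c,uv in lst:
        o,v=ray(c,[uv]); M=np.eye(3)-np.outer(v[0],v[0]);A+=M;b+=M@o;S.append((M,o))
    X=np.linalg.solve(A,b); return X,[round(1e3*np.linalg.norm(M@(X-o)),1) for M,o in S]
def shot(n,f):
    d=snapshot(n);cv2.imwrite("pics/%s.png"%f,d["color"][:,:,::-1]);np.savez("pics/%s.npz"%f,K=d["intrinsics"],D=d["dist_coeffs"],E=d["extrinsics"]);return cam(d),d["color"]
def load(f):
    z=np.load("pics/%s.npz"%f);return z["K"],z["D"],z["E"]
E
python3 - <<'E'
from h import *
np.set_printoptions(precision=4,suppress=True)
s,_=shot("scene","s1"); d,_=shot("side","d1")
z=lambda x,y:(255+x/6-.4,262+y/6-.4)
print("tray near L,R,far L z=8",onz(s,[z(215,458),z(402,430),z(170,108)],.008))
print("plate far face ctr",onz(s,[z(268,152),z(288,267)],.045))
# side: plates, z4 scale 4
w=lambda x,y:(250+x/4-.4,150+y/4-.4)
print("coarse tri",tri([(s,z(270,140)),(d,w(172,435))]), "fine",tri([(s,z(286,255)),(d,w(94,435))]))
y=lambda a,b:(300+a/5-.4,120+b/5-.4)
print("pin tip",tri([(s,y(437,403)),(d,w(332,437))]))
print("mouth ctr",tri([(s,y(412,388)),(d,w(366,434))]))
l=lambda a,b:(120+a/4.6-.4,190+b/4.6-.4)
print("lens",tri([(s,l(262,272)),(d,w(228,112))]))
print("foot", onz(s,[l(272,492)],.0),onz(d,[w(273,325)],.0))
print("posttop",tri([(s,l(103,47)),(d,(318,142))]))
E
```

```text
tray near L,R,far L z=8 [[0.4254 0.1175 0.008 ]
 [0.3985 0.0604 0.008 ]
 [0.5605 0.0518 0.008 ]]
plate far face ctr [[0.4979 0.0478 0.045 ]
 [0.4533 0.0688 0.045 ]]
coarse tri (array([0.5038, 0.0438, 0.044 ]), [np.float64(1.0), np.float64(1.0)]) fine (array([0.46  , 0.0656, 0.0422]), [np.float64(0.4), np.float64(0.4)])
pin tip (array([ 0.5156, -0.1944,  0.1514]), [np.float64(0.2), np.float64(0.2)])
mouth ctr (array([ 0.5327, -0.1944,  0.1491]), [np.float64(0.9), np.float64(0.9)])
lens (array([0.6088, 0.2397, 0.1869]), [np.float64(2.7), np.float64(2.7)])
foot [[0.6558 0.2597 0.    ]] [[0.6604 0.2875 0.    ]]
posttop (array([0.653 , 0.2607, 0.2818]), [np.float64(0.5), np.float64(0.5)])
```

```bash
cat > plan.py <<'E'
import sys
from h import *
# usage: plan.py x y z(mm) yawdeg(tool x heading, tool down) [maxstep mm] [maxturn] -> rows
def plan(tgt,yaw,ms=40,mt=7.0,n=5,dec=0):
    s=get_state(); p=np.array(s["tool_pos"])*1e3; r=R.from_quat(s["eef_rot"])
    Rt=R.from_euler("z",yaw,degrees=True)*R.from_euler("x",180,degrees=True)
    tgt=np.array(tgt,float); rows=[]
    for k in range(n):
        d=tgt-p; w=(r.inv()*Rt).as_rotvec(degrees=True)
        m=max(np.linalg.norm(d)/ms,np.linalg.norm(w)/mt)
        m=max(1,np.ceil(m-1e-6))
        a=np.r_[r.inv().apply(d/m),w/m]
        a=np.round(a,1); rows.append(a)
        p=p+r.apply(a[:3]); r=r*R.from_rotvec(a[3:],degrees=True)
        if m==1: break
    print("err mm",np.round(tgt-np.array(s["tool_pos"])*1e3,1),"rot",np.round((R.from_quat(s["eef_rot"]).inv()*Rt).as_rotvec(degrees=True),2),"F",np.round(s["contact_force"],1),"op",round(s["opening"],3),"t",round(s["clock"],2))
    print("[" + ", ".join(",".join("%g"%(x+0) for x in a) for a in rows)+"]")
if __name__=="__main__":
    a=[float(x) for x in sys.argv[1:]]
    plan(a[:3],a[3],*(a[4:6] if len(a)>4 else []))
E
python3 - <<'E'
from h import *
s=get_state();w=snapshot("wrist");E=w["extrinsics"]
o=-E[:3,:3].T@E[:3,3];r=R.from_quat(s["eef_rot"])
print("cam in tool",r.inv().apply(o-s["tool_pos"]), "axes in tool\n",r.inv().as_matrix()@E[:3,:3].T)
E
python3 plan.py 440 70 240 -25
```

```text
cam in tool [ 0.06848285  0.00015966 -0.14562892] axes in tool
 [[-4.10286825e-04 -9.64028088e-01 -2.65800071e-01]
 [ 9.99999911e-01 -3.68251696e-04 -2.07982675e-04]
 [ 1.02619814e-04 -2.65800132e-01  9.64028153e-01]]
err mm [166.  631.8   1.2] rot [ 0. -0. 51.] F [-0.1  0.4 -0.1] op 1.001 t 1.8
[25.1,-29.1,-0.1,0,0,3, 23.5,-30.4,-0.1,0,0,3, 21.9,-31.6,-0.1,0,0,3, 20.2,-32.7,-0.1,0,0,3, 18.5,-33.7,-0.1,0,0,3]
```

```bash
python3 plan.py 490 50 240 155
```

```text
err mm [216.  611.8   1.2] rot [   0.    0. -129.] F [-0.1  0.4 -0.1] op 1.001 t 1.8
[24.3,-24,-0.1,0,0,-6.8, 27,-20.9,-0.1,0,0,-6.8, 29.3,-17.6,-0.1,0,0,-6.8, 31.2,-14,-0.1,0,0,-6.8, 32.6,-10.2,-0.1,0,0,-6.8]
```

```bash
python3 -m creep '[24,-24,0,0,0,-6.8, 27,-21,0,0,0,-6.8, 29,-18,0,0,0,-6.8, 31,-14,0,0,0,-6.8, 33,-10,0,0,0,-6.8]' 88; python3 plan.py 490 50 240 155
```

```text
clock: 2.22
tool_pos: [0.3266, -0.4046, 0.2374]
eef_rot: [0.864, 0.503, -0.003, 0.004]
contact_force: [1.9, -1.0, -0.7]
opening: 1.0
err mm [163.4 454.6   2.6] rot [ -0.25   0.59 -94.54] F [ 1.9 -1.  -0.7] op 1.0 t 2.22
[34,-5.9,-0.5,0,0,-6.8, 34.5,-1.8,-0.5,0,0,-6.7, 34.4,2.2,-0.5,0,0,-6.8, 33.9,6.3,-0.5,0,0,-6.7, 32.9,10.2,-0.5,0,0,-6.8]
```

```bash
python3 -m creep '[34,-6,0,0,0,-6.8, 34.5,-2,0,0,0,-6.7, 34.5,2,0,0,0,-6.8, 34,6,0,0,0,-6.7, 33,10,0,0,0,-6.8]'; python3 plan.py 490 50 240 155
```

```text
clock: 2.63
tool_pos: [0.3839, -0.2341, 0.237]
eef_rot: [0.67, 0.742, -0.004, 0.005]
contact_force: [0.6, 0.3, -0.7]
opening: 1.001
err mm [106.1 284.1   3. ] rot [ -0.33   0.69 -59.13] F [ 0.6  0.3 -0.7] op 1.001 t 2.63
[30.2,14.9,-0.7,0,0.1,-6.6, 28.3,18.3,-0.7,0,0.1,-6.6, 26,21.5,-0.6,0,0.1,-6.6, 23.3,24.3,-0.6,0,0.1,-6.6, 20.4,26.8,-0.5,-0.1,0,-6.5]
```

```bash
python3 -m creep '[30,15,-1,0,0,-6.6, 28,18,-1,0,0,-6.6, 26,21.5,0,0,0,-6.6, 23,24,0,0,0,-6.6, 20,27,0,0,0,-6.5]'; python3 plan.py 490 50 240 155
```

```text
clock: 3.05
tool_pos: [0.4432, -0.0693, 0.2385]
eef_rot: [0.42, 0.908, -0.006, 0.006]
contact_force: [0.3, -0.8, 0.7]
opening: 1.0
err mm [ 46.8 119.3   1.5] rot [ -0.5    0.78 -24.61] F [ 0.3 -0.8  0.7] op 1.0 t 3.05
[15.1,28.2,-0.8,-0.1,0.2,-6.2, 12,29.7,-0.6,-0.1,0.2,-6.1, 8.8,30.8,-0.6,-0.1,0.2,-6.2, 5.4,31.7,-0.5,-0.2,0.2,-6.1]
```

```bash
python3 -m creep '[15,28,-1,0,0.2,-6.2, 12,30,-1,0,0.2,-6.1, 9,31,0,0,0.2,-6.2, 5.5,32,0,0,0.2,-6.1]'; python3 plan.py 490 50 240 155
```

```text
clock: 3.38
tool_pos: [0.491, 0.0573, 0.2403]
eef_rot: [0.206, 0.979, -0.004, -0.001]
contact_force: [0.8, 0.1, -0.2]
opening: 1.001
err mm [-1.  -7.3 -0.3] rot [-0.51  0.01  1.25] F [ 0.8  0.1 -0.2] op 1.001 t 3.38
[-2,-7,0.3,-0.5,0,1.3]
```

Run:
```python
from h import *
c,im=shot("wrist","w1")
print(get_state()["q"])
for t in ["coarse_plate","fine_plate","rack"]: print(t,[(r["xy"],round(r["score"],2)) for r in find_in(t,"wrist")][:4])
```

```text
[ 0.2724305   0.61995027 -0.80432447  1.92115658  0.58924035  0.85070116
  0.32525367]
coarse_plate [([206.9, 263.4], 0.86), ([318.9, 230.0], 0.61)]
fine_plate [([318.2, 169.4], 0.63)]
rack [([320.0, 183.9], 0.75)]
```

View pics/w1.png

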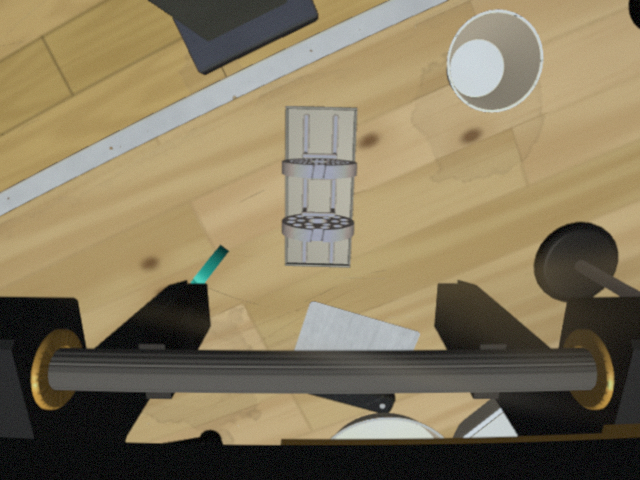

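Run:
```python
import cv2
a=cv2.imread("pics/w1.png")
cv2.imwrite("pics/w1z.png",cv2.resize(a[95:275,260:380],(400,600),interpolation=cv2.INTER_CUBIC))
cv2.imwrite("pics/w1y.png",cv2.resize(a[200:275,270:370],(800,600),interpolation=cv2.INTER_CUBIC))
```

```text
(no output)
```

View pics/w1z.png

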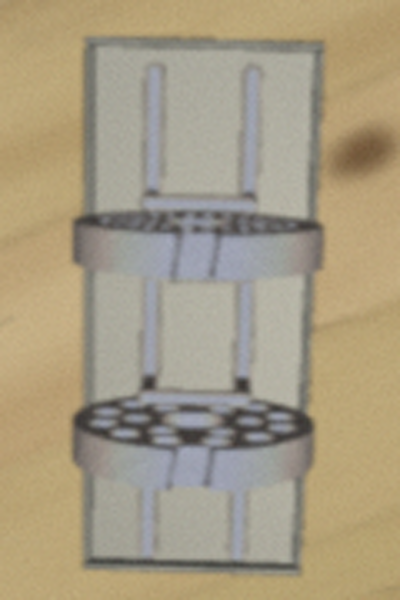

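View pics/w1y.png

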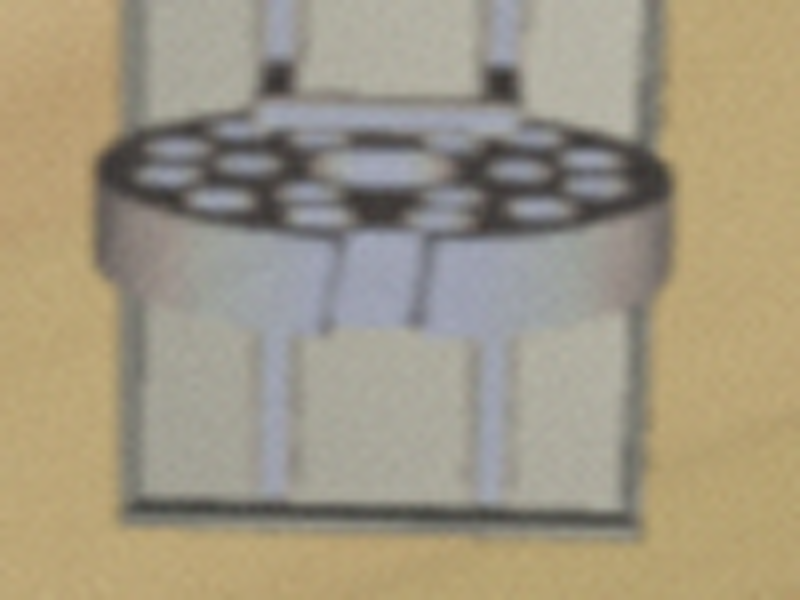

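Run:
```python
from h import *
np.set_printoptions(precision=4,suppress=True)
c=load("w1"); q=lambda x,y:(270+x/8-.44,200+y/8-.44)
z=lambda x,y:(260+x/3.333-.35,95+y/3.333-.35)
def rep(n,P):
    d=P[1]-P[0];print(n,P[:2].mean(0),np.linalg.norm(d),"perp yaw",np.degrees(np.arctan2(d[1],d[0]))+90)
rep("front face",onz(c,[q(97,172),q(670,182)],.048))
rep("back face",onz(c,[q(97,268),q(670,268)],.048))
T=onz(c,[z(87,40),z(322,45),z(299,568),z(84,562)],.008); print(T, T.mean(0))
for a,b in [(0,1),(3,2),(0,3),(1,2)]: d=T[b]-T[a];print(np.linalg.norm(d),np.degrees(np.arctan2(d[1],d[0])))
ctr=T.mean(0)
# side view model projection check on scene
yaw=np.radians(-25);print("coarse from tray",ctr[:2]+.025*np.array([np.cos(yaw),np.sin(yaw)]))
s=get_state();print(s["tool_pos"])
# fine rim ends
rep("fine front",onz(c,[z(75,222),z(324,228)],.048))
```

```text
front face [0.5009 0.047  0.048 ] 0.060469048851095344 perp yaw 155.32417346788293
back face [0.5099 0.043  0.048 ] 0.060921457494283085 perp yaw 156.36844244726052
[[ 0.4027  0.0591  0.008 ]
 [ 0.429   0.1155  0.008 ]
 [ 0.5613  0.0532  0.008 ]
 [ 0.5345 -0.0035  0.008 ]] [0.4819 0.0561 0.008 ]
0.06217887794363573 65.03656218707118
0.06269567429231207 64.72404840028436
0.14593342875537613 -25.38760459795965
0.1462724842320318 -25.184551259195835
coarse from tray [0.5045 0.0455]
[0.4904 0.0564 0.2399]
fine front [0.456  0.0687 0.048 ] 0.06077655055831032 perp yaw 154.90472253866577
```

```bash
python3 plan.py 498.7 48.3 150 154.8
```

```text
err mm [  8.3  -8.1 -89.9] rot [-0.51 -0.04  1.19] F [-0.3 -0.1 -0. ] op 0.997 t 3.58
[-3.6,-1.1,30,-0.2,0,0.4, -3.7,-1.1,30,-0.2,0,0.4, -3.6,-1.2,29.9,-0.1,0,0.4]
```

```bash
python3 -m creep '[-5,-2,30,-0.3,0,0.6, -5,-2,30,-0.2,0,0.6, -1,0,30,0,0,0, 0,0,0,0,0,0]'; python3 plan.py 498.7 48.3 90 154.8
```

```text
clock: 3.92
tool_pos: [0.4996, 0.0403, 0.1488]
eef_rot: [0.225, 0.974, -0.002, 0.002]
contact_force: [-0.1, -1.0, -0.2]
opening: 1.001
err mm [ -0.9   8.  -58.8] rot [-0.19  0.32 -0.81] F [-0.1 -1.  -0.2] op 1.001 t 3.92
[2.3,3.5,29.4,-0.1,0.2,-0.4, 2.2,3.5,29.4,-0.1,0.1,-0.4]
```

```bash
python3 -m creep '[0,0,0,0,0,0, 0,0,0,0,0,0]'; python3 plan.py 498.7 48.3 90 154.8
```

```text
clock: 4.08
tool_pos: [0.4984, 0.0371, 0.1491]
eef_rot: [0.227, 0.974, -0.004, 0.001]
contact_force: [1.3, 0.1, -0.1]
opening: 0.999
err mm [  0.3  11.2 -59.1] rot [-0.42  0.25 -1.06] F [ 1.3  0.1 -0.1] op 0.999 t 4.08
[2.5,5.3,29.5,-0.2,0.1,-0.5, 2.4,5.2,29.5,-0.2,0.2,-0.6]
```

```bash
python3 -m creep '[0,0,0,0,0,0]'; python3 -m creep '[0,0,0,0,0,0]';python3 -m creep '[0,5,0,0,0,0]'; python3 -m creep '[0,5,0,0,0,0]'; python3 -c "
from h import *
snapshot('wrist');print(get_state()['tool_pos'],get_state()['qd']);snapshot('wrist');print(get_state()['tool_pos'])"
```

```text
clock: 4.17
tool_pos: [0.4988, 0.0365, 0.1504]
eef_rot: [0.228, 0.974, -0.004, 0.002]
contact_force: [-0.3, -1.1, -1.2]
opening: 0.999
clock: 4.25
tool_pos: [0.4993, 0.0363, 0.1517]
eef_rot: [0.228, 0.974, -0.004, 0.003]
contact_force: [-0.1, 0.5, 0.5]
opening: 0.997
clock: 4.33
tool_pos: [0.5018, 0.0398, 0.1528]
eef_rot: [0.229, 0.973, -0.004, 0.004]
contact_force: [-0.4, 0.3, 0.4]
opening: 0.998
clock: 4.42
tool_pos: [0.5047, 0.0447, 0.1538]
eef_rot: [0.229, 0.973, -0.004, 0.005]
contact_force: [-0.0, -0.2, -0.3]
opening: 1.003
[0.50546592 0.04612235 0.15396817] [-0.00211091  0.00483611 -0.00274577  0.00862123  0.00720447 -0.01429085
  0.00727983]
[0.50502186 0.04576671 0.15363213]
```

```bash
python3 plan.py 498.7 48.3 90 154.8 25
```

```text
err mm [ -6.3   2.5 -63.6] rot [-0.23  0.61 -1.22] F [-0.3  0.1  0.5] op 0.998 t 4.52
[2.5,-0.1,21.2,-0.1,0.2,-0.4, 2.4,-0.1,21.2,-0.1,0.2,-0.4, 2.3,-0.2,21.2,0,0.2,-0.4]
```

```bash
python3 -m creep '[2.5,0,21,0,0.2,-0.4, 2.4,0,21,0,0.2,-0.4, 2.3,0,21,0,0.2,-0.4]'; python3 plan.py 498.7 48.3 90 154.8 25
```

```text
clock: 4.77
tool_pos: [0.5037, 0.0509, 0.0934]
eef_rot: [0.218, 0.976, 0.001, 0.005]
contact_force: [0.9, -0.2, -0.3]
opening: 0.998
err mm [-5.  -2.6 -3.4] rot [0.23 0.53 0.01] F [ 0.9 -0.2 -0.3] op 0.998 t 4.77
[3.4,-4.5,3.4,0.2,0.5,0]
```

```bash
python3 -m creep '[4,-4,1,0.2,0.5,0]'; python3 plan.py 498.7 48.3 80 154.8 25
```

```text
clock: 4.85
tool_pos: [0.4971, 0.0495, 0.0901]
eef_rot: [0.217, 0.976, -0.0, -0.001]
contact_force: [0.0, 0.2, -0.6]
opening: 1.0
err mm [  1.6  -1.2 -10.1] rot [-0.07 -0.16  0.11] F [ 0.   0.2 -0.6] op 1.0 t 4.85
[-2,-0.4,10.1,-0.1,-0.2,0.1]
```

```bash
python3 -m creep '[-2,0,10,0,-0.1,0]'
python3 - <<'E'
from h import *
c,im=shot("wrist","w2"); 
a=im[:,:,::-1]
cv2.imwrite("pics/w2z.png",cv2.resize(a[180:400,160:480],(800,550)))
E
python3 plan.py 498.7 48.3 45 154.8 25
```

```text
clock: 4.93
tool_pos: [0.4983, 0.0486, 0.0807]
eef_rot: [0.217, 0.976, -0.001, -0.001]
contact_force: [0.2, 0.5, 0.2]
opening: 0.999
err mm [  0.6  -0.1 -33.9] rot [-0.17 -0.17  0.12] F [ 0.8  0.4 -2.3] op 0.999 t 4.98
[-0.3,0.2,16.9,-0.1,-0.1,0.1, -0.4,0.1,17,-0.1,-0.1,0]
```

View pics/w2.png

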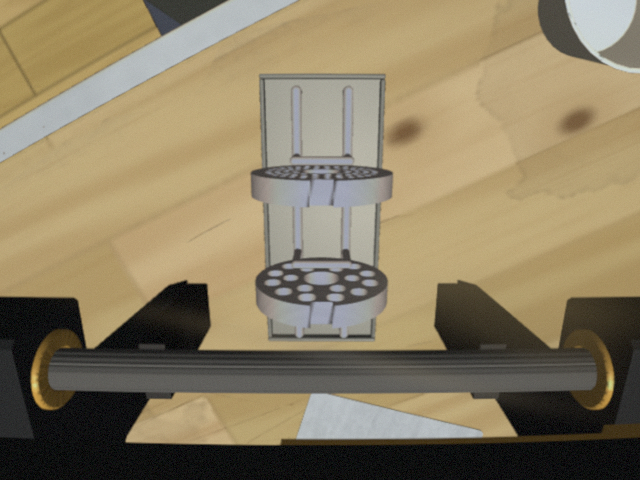

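Run:
```python
from h import *
np.set_printoptions(precision=4,suppress=True)
c=load("w2")
yaw=np.radians(-25.2);X=np.array([np.cos(yaw),np.sin(yaw),0]);Y=np.array([-X[1],X[0],0]);Z=np.array([0,0,1])
C=np.array([.5050,.0453,.045])
th=np.linspace(0,2*np.pi,73)
im=cv2.imread("pics/w2.png")
f=5;big=cv2.resize(im[240:350,240:400],None,fx=f,fy=f,interpolation=cv2.INTER_CUBIC)
for dx,col in((-.005,(0,0,255)),(.005,(0,255,0))):
  P=C+dx*X+.031*(np.cos(th)[:,None]*Z+np.sin(th)[:,None]*Y)
  u=(proj(c,P)-[240,240]+.5)*f
  cv2.polylines(big,[u.astype(int).reshape(-1,1,2)],True,col,1)
cv2.imwrite("pics/w2o.png",big)
```

```text
(no output)
```

View pics/w2o.png

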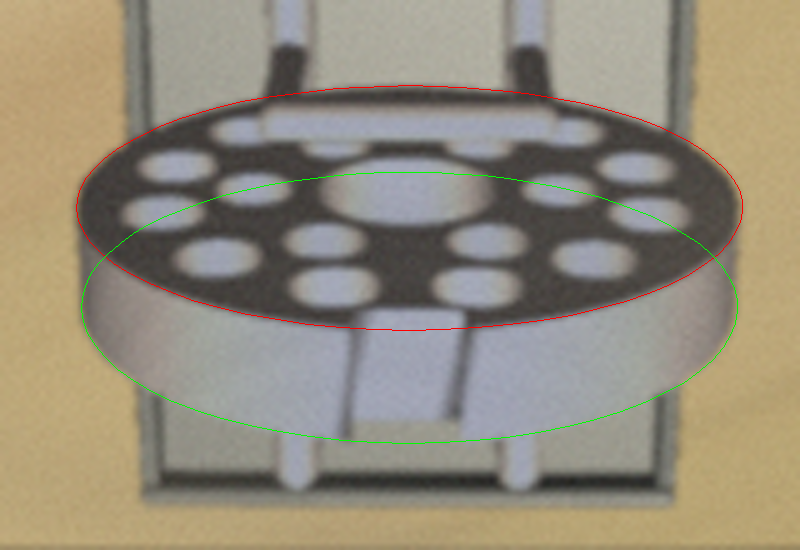

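```bash
python3 -m creep '[0,0,17,0,-0.1,0, 0,0,17,0,-0.1,0, 0,0,13,0,0,0]'; python3 plan.py 498.7 48.3 27 154.8 25
```

```text
clock: 5.23
tool_pos: [0.5005, 0.0488, 0.0344]
eef_rot: [0.218, 0.976, -0.0, 0.003]
contact_force: [-0.1, -0.4, -0.3]
opening: 0.998
err mm [-1.8 -0.5 -7.4] rot [0.05 0.3  0.04] F [-0.1 -0.4 -0.3] op 0.998 t 5.23
[1.5,-1.2,7.4,0,0.3,0]
```

```bash
python3 -m creep '[1.5,-1.2,7.4,0,0.3,0]'; python3 plan.py 498.7 48.3 27 154.8 25
```

```text
clock: 5.32
tool_pos: [0.4989, 0.0486, 0.0268]
eef_rot: [0.218, 0.976, 0.0, 0.0]
contact_force: [-0.2, 0.7, 0.2]
opening: 0.994
err mm [-0.2 -0.3  0.2] rot [0.05 0.01 0.06] F [-0.2  0.7  0.2] op 0.994 t 5.32
[0,-0.4,-0.2,0,0,0.1]
```

Close, in place.

```bash
python3 -m creep '[0,0,0,0,0,0, 0,0,0,0,0,0, 0,0,0,0,0,0]' 55 50; python3 plan.py 498.7 48.3 27 154.8 25
```

```text
clock: 5.57
tool_pos: [0.4989, 0.0484, 0.0277]
eef_rot: [0.218, 0.976, 0.0, -0.0]
contact_force: [0.4, -0.0, 0.6]
opening: 0.794
err mm [-0.2 -0.1 -0.7] rot [ 0.   -0.    0.03] F [ 0.4 -0.   0.6] op 0.794 t 5.57
[0.1,-0.2,0.7,0,0,0]
```

```bash
python3 -m creep '[0,0,0.7,0,0,0, 0,0,0,0,0,0, 0,0,0.5,0,0,0]' 50 50; python3 plan.py 498.7 48.3 27 154.8 25
```

```text
clock: 5.82
tool_pos: [0.4997, 0.048, 0.0283]
eef_rot: [0.218, 0.976, 0.0, 0.001]
contact_force: [-0.0, 0.8, -1.8]
opening: 0.688
err mm [-1.   0.3 -1.3] rot [ 0.07  0.12 -0.04] F [-0.   0.8 -1.8] op 0.688 t 5.82
[1.1,-0.1,1.3,0.1,0.1,0]
```

```bash
python3 -m creep '[0,0,0,0,0,0, 0,0,-5,0,0,0, 0,0,-12,0,0,0,0,0,-20,0,0,0]'; python3 plan.py 498.7 48.3 160 154.8 25
```

```text
clock: 6.15
tool_pos: [0.4977, 0.0477, 0.0643]
eef_rot: [0.218, 0.976, -0.001, -0.002]
contact_force: [0.2, -0.0, -2.2]
opening: 0.69
err mm [ 1.   0.6 95.7] rot [-0.14 -0.15  0.02] F [ 0.2 -0.  -2.2] op 0.69 t 6.15
[-0.1,0.2,-23.9,0,0,0, -0.1,0.2,-23.9,0,0,0, -0.1,0.2,-23.9,-0.1,-0.1,0, -0.2,0.2,-24,0,0,0]
```

```bash
python3 -m creep '[0,0,-24,0,0,0, 0,0,-25,0,0,0, 0,0,-30,0,0,0, 0,0,-30,0,0,0, 0,0,-30,0,0,0]'; python3 plan.py 505 -194 245 180 38
```

```text
clock: 6.57
tool_pos: [0.4939, 0.0474, 0.2079]
eef_rot: [0.216, 0.976, -0.002, -0.007]
contact_force: [0.1, 0.5, -2.1]
opening: 0.689
err mm [  11.1 -241.4   37.1] rot [ -0.27  -0.79 -24.97] F [ 0.1  0.5 -2.1] op 0.689 t 6.57
[-15.9,-30.6,-5.3,0,-0.1,-3.6, -14,-31.6,-5.2,0,-0.1,-3.6, -12,-32.4,-5.2,-0.1,-0.1,-3.6, -9.9,-33.1,-5.3,0,-0.1,-3.5, -7.9,-33.6,-5.2,-0.1,-0.1,-3.6]
```

```bash
python3 -m creep '[-16,-31,-5,0,-0.2,-3.6, -14,-31.6,-5,0,-0.2,-3.6, -12,-32,-5,0,-0.2,-3.6, -10,-33,-5,0,-0.1,-3.5, -8,-33,-5,0,-0.1,-3.6]'; python3 plan.py 505 -194 245 180 38
```

```text
clock: 6.98
tool_pos: [0.5064, -0.1176, 0.2441]
eef_rot: [0.044, 0.999, 0.002, 0.007]
contact_force: [1.1, 0.7, -1.9]
opening: 0.686
err mm [ -1.4 -76.4   0.9] rot [ 0.19  0.82 -5.07] F [ 1.1  0.7 -1.9] op 0.686 t 6.98
[-1.8,-25.4,-0.4,0.1,0.3,-1.7, -1,-25.5,-0.3,0,0.3,-1.7, -0.3,-25.4,-0.4,0.1,0.2,-1.7]
```

```bash
python3 -m creep '[-2,-25,0,0.1,0.4,-1.7, -1,-25,0,0,0.3,-1.7, -1,-22,0,0.1,0.2,-1.7,0,0,0,0,0,0]'; python3 plan.py 505 -194 245 180 38
python3 - <<'E'
from h import *
c,im=shot("wrist","w3");shot("scene","s3");shot("side","d3")
for t in ["coarse_plate","mincer","barrel_mouth"]: print(t,[(r["xy"],round(r["score"],2)) for r in find_in(t,"wrist")][:4])
E
```

```text
clock: 7.32
tool_pos: [0.5027, -0.2037, 0.245]
eef_rot: [0.002, 1.0, -0.003, -0.002]
contact_force: [-0.0, -0.2, -3.0]
opening: 0.688
err mm [2.3 9.7 0. ] rot [-0.31 -0.28 -0.27] F [-0.  -0.2 -3. ] op 0.688 t 7.32
[-2.3,9.7,-0.1,-0.3,-0.3,-0.3]
coarse_plate [([471.6, 207.3], 0.96), ([187.9, 275.4], 0.86), ([318.8, 336.0], 0.85)]
mincer [([309.3, 411.6], 0.57)]
barrel_mouth [([308.0, 410.5], 0.9)]
```

View pics/w3.png

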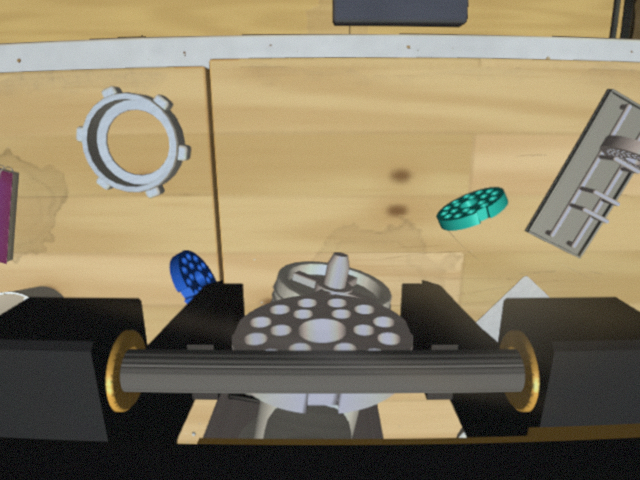

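View pics/d3.png

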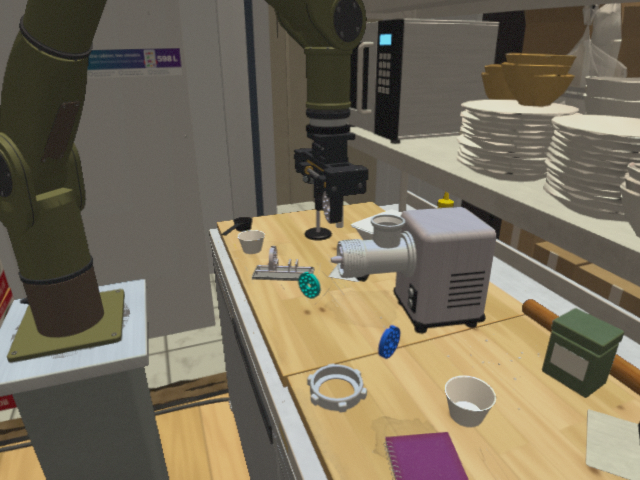

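View pics/s3.png

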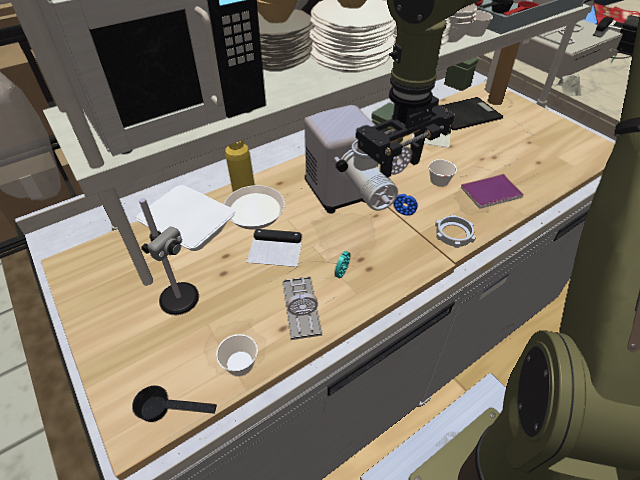

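```bash
python3 -m creep '[20,5,0,-0.2,-0.2,-0.2, 20,4,0,-0.1,-0.1,0,0,0,0,0,0,0]'; python3 plan.py 465 -194 245 180 38
python3 - <<'E'
from h import *
c,im=shot("wrist","w4")
a=im[:,:,::-1]
cv2.imwrite("pics/w4z.png",cv2.resize(a[180:330,230:430],(800,600),interpolation=cv2.INTER_CUBIC))
E
```

```text
clock: 7.87
tool_pos: [0.4639, -0.1824, 0.2463]
eef_rot: [-0.008, 1.0, 0.003, 0.002]
contact_force: [-0.7, -0.5, -1.8]
opening: 0.687
err mm [  1.1 -11.6  -1.3] rot [0.29 0.25 0.91] F [-0.7 -0.5 -1.8] op 0.687 t 7.87
[-0.9,-11.6,1.3,0.3,0.2,0.9]
```

View pics/w4z.png

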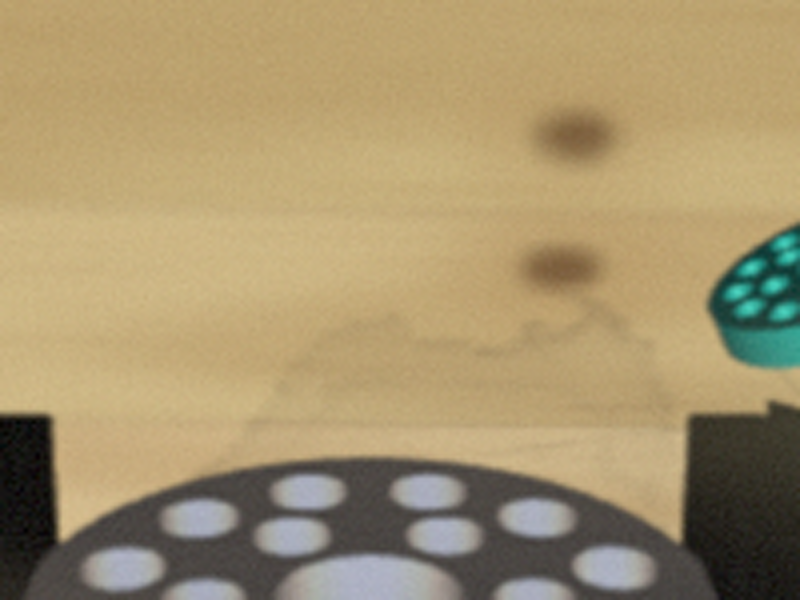

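```bash
python3 -m creep '[-33,-7,-5,0.2,0.2,0.5, -33,-6,-4,0.1,0,0.3,0,0,0,0,0,0]'; python3 plan.py 530 -195 255 180 38
python3 - <<'E'
from h import *
c,im=shot("wrist","w5")
a=im[:,:,::-1]
cv2.imwrite("pics/w5z.png",cv2.resize(a[160:310,220:420],(800,600),interpolation=cv2.INTER_CUBIC))
E
```

```text
clock: 8.17
tool_pos: [0.5316, -0.1926, 0.2557]
eef_rot: [-0.004, 1.0, -0.001, -0.001]
contact_force: [0.9, -0.2, -1.1]
opening: 0.687
err mm [-1.6 -2.4 -0.7] rot [-0.11 -0.08  0.48] F [ 0.9 -0.2 -1.1] op 0.687 t 8.17
[1.6,-2.4,0.7,-0.1,-0.1,0.5]
```

View pics/w5z.png

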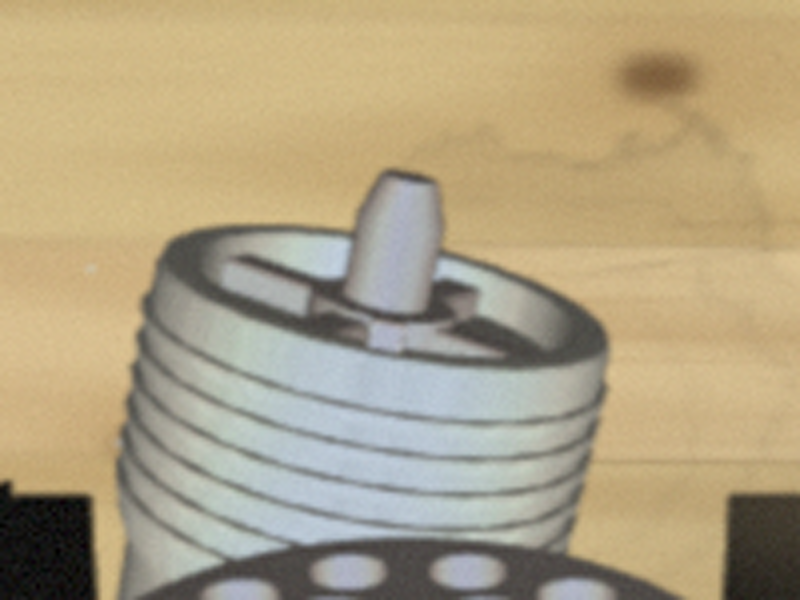

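```bash
cat > fitm.py <<'E'
from h import *
from scipy.optimize import least_squares
np.set_printoptions(precision=4,suppress=True)
th=np.linspace(0,2*np.pi,361)
def circ(p,dx,r):
    x,y,z,yaw=p;X=np.array([np.cos(yaw),np.sin(yaw),0]);Y=np.array([-X[1],X[0],0])
    return np.array([x,y,z])-dx*X+r*(np.cos(th)[:,None]*np.array([0,0,1])+np.sin(th)[:,None]*Y)
def ext(c,p,dx,r):
    u=proj(c,circ(p,dx,r));x,y,z,yaw=p
    X=np.array([np.cos(yaw),np.sin(yaw),0]);a=proj(c,[np.array([x,y,z]),np.array([x,y,z])-.01*X]);d=a[1]-a[0];d/=np.linalg.norm(d);n=np.array([-d[1],d[0]])
    k=u@n;return u[k.argmin()],u[k.argmax()]
def draw(c,p,f,box,s,out,els=((0,.038),(.011,.007),(.018,.0045),(0,.007))):
    im=cv2.imread(f);x0,y0,x1,y1=box
    big=cv2.resize(im[y0:y1,x0:x1],None,fx=s,fy=s,interpolation=cv2.INTER_CUBIC)
    for k,(dx,r) in enumerate(els):
        u=(proj(c,circ(p,dx,r))-[x0,y0]+.5)*s
        cv2.polylines(big,[u.astype(int).reshape(-1,1,2)],True,[(0,0,255),(0,255,0),(255,0,0),(0,255,255)][k],1)
    cv2.imwrite(out,big)
if __name__=="__main__":
    c=load("w5");z=lambda x,y:np.array([220+x/4-.375,160+y/4-.375])
    obs=[(0,.038,z(163,265),z(606,347)),(.011,.007,z(357,232),z(441,238)),(.018,.0045,z(387,178),z(439,184))]
    def f(p):
        r=[]
        for dx,R_,a,b in obs:
            e=ext(c,p,dx,R_)
            if e[0][0]>e[1][0]: e=e[::-1]
            r+=list(e[0]-a)+list(e[1]-b)
        r.append((p[2]-.15)*1e3*0.5)
        return np.array(r)
    s=least_squares(f,[.533,-.194,.15,-.19],x_scale=[.01,.01,.01,.1],diff_step=1e-4)
    print(s.x,np.degrees(s.x[3]),f(s.x).round(1))
    draw(c,s.x,"pics/w5.png",(220,160,420,310),4,"pics/w5o.png")
    x=s.x;print("tip",x[:2]-.018*np.array([np.cos(x[3]),np.sin(x[3])]))
E
python3 fitm.py
```

```text
[ 0.533  -0.1961  0.1449 -0.1723] -9.871360766175856 [-2.4 -1.1  3.6  0.1  0.2 -2.4  0.8  0.1 -1.5  1.2 -0.6  2.3 -2.5]
tip [ 0.5153 -0.1931]
```

View pics/w5o.png

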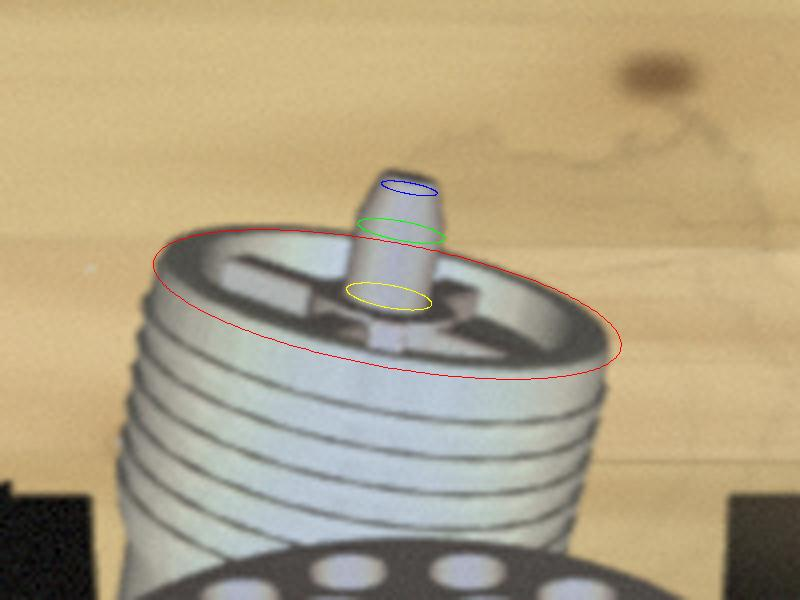

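```bash
cat > fit2.py <<'E'
from fitm import *
c=load("w5");z=lambda x,y:np.array([220+x/4-.375,160+y/4-.375])
for fz in (None,.15):
    def f(q):
        p=np.array(q[:4]); 
        if fz: p[2]=fz
        obs=[(0,q[4],z(163,265),z(606,347)),(.011,.007,z(357,228),z(442,234)),(.018,.0045,z(387,178),z(439,184))]
        r=[]
        for dx,R_,a,b in obs:
            e=ext(c,p,dx,R_)
            if e[0][0]>e[1][0]: e=e[::-1]
            r+=list(e[0]-a)+list(e[1]-b)
        # rim top & bottom edges in image: column 300 -> row
        u=proj(c,circ(p,0,q[4]))
        up=u[u[:,1]<u[:,1].mean()];
        t=z(270,227); k=np.abs(u-t).sum(1).argmin(); r.append(u[k][1]-t[1])
        t=z(500,366); k=np.abs(u-t).sum(1).argmin(); r.append(u[k][1]-t[1])
        return np.array(r)
    s=least_squares(f,[.533,-.194,.15,-.19,.036],x_scale=[.01,.01,.01,.1,.01],diff_step=1e-4)
    x=s.x
    if fz:x[2]=fz
    print(x,np.degrees(x[3]),f(x).round(1));print("tip",x[:2]-.018*np.array([np.cos(x[3]),np.sin(x[3])]))
draw(c,x[:4],"pics/w5.png",(220,160,420,310),4,"pics/w5o.png",((0,x[4]),(.011,.007),(.018,.0045),(0,.007)))
np.save("minc.npy",x[:4])
for f,b in (("s3",(320,160,420,235)),("d3",(320,225,420,300))):
    draw(load(f),x[:4],"pics/%s.png"%f,b,8,"pics/%so.png"%f,((0,x[4]),(.011,.007),(.018,.0045),(0,.007)))
E
python3 fit2.py
```

```text
[ 0.5316 -0.1961  0.1494 -0.1715  0.0354] -9.827623222065835 [ 0.7 -1.   0.6 -1.3  0.  -2.1  0.7  0.4 -1.6  0.2 -0.4  1.4  1.   1.5]
tip [ 0.5138 -0.193 ]
[ 0.5314 -0.1961  0.15   -0.1732  0.0353] -9.924203430850014 [ 0.7 -1.1  0.5 -1.2 -0.  -2.2  0.8  0.4 -1.6  0.2 -0.3  1.3  1.   1.5]
tip [ 0.5137 -0.193 ]
```

View pics/w5o.png

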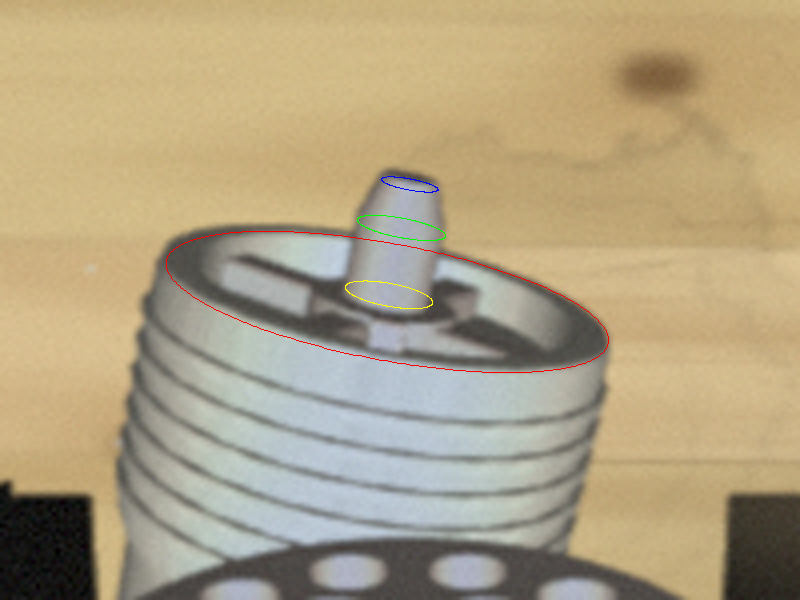

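View pics/s3o.png

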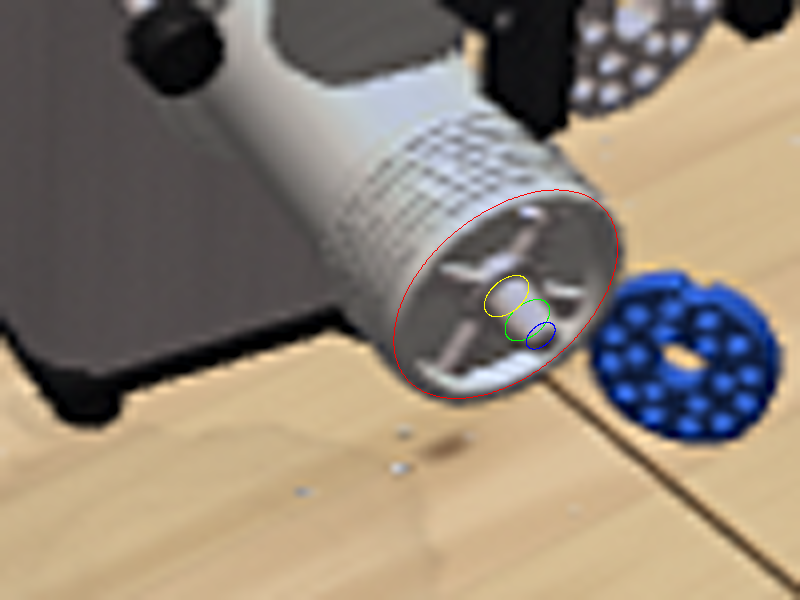

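View pics/d3o.png

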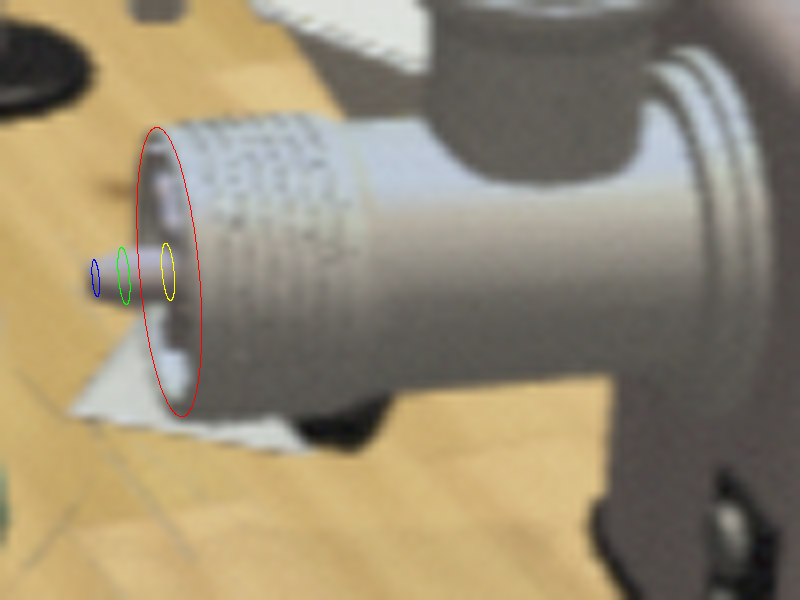

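```bash
cat > plt.py <<'E'
from h import *
def platedraw(f,tp,q,off,box,s,out):
    c=load(f);r=R.from_quat(q);im=cv2.imread("pics/%s.png"%f);x0,y0,x1,y1=box
    big=cv2.resize(im[y0:y1,x0:x1],None,fx=s,fy=s,interpolation=cv2.INTER_CUBIC)
    th=np.linspace(0,2*np.pi,181)
    for rad,dx,col in((.031,.005,(0,0,255)),(.0085,.005,(0,255,0)),(.031,-.005,(255,0,0))):
        P=np.array(off)+np.c_[np.full(181,dx),rad*np.sin(th),rad*np.cos(th)]
        u=(proj(c,np.array(tp)+r.apply(P))-[x0,y0]+.5)*s
        cv2.polylines(big,[u.astype(int).reshape(-1,1,2)],True,col,1)
    cv2.imwrite(out,big)
if __name__=="__main__":
    s=get_state()
    platedraw("w5",s["tool_pos"],s["eef_rot"],(-.007,0,-.017),(200,260,440,430),3.3,"pics/w5p.png")
E
python3 plt.py
```

```text
(no output)
```

View pics/w5p.png

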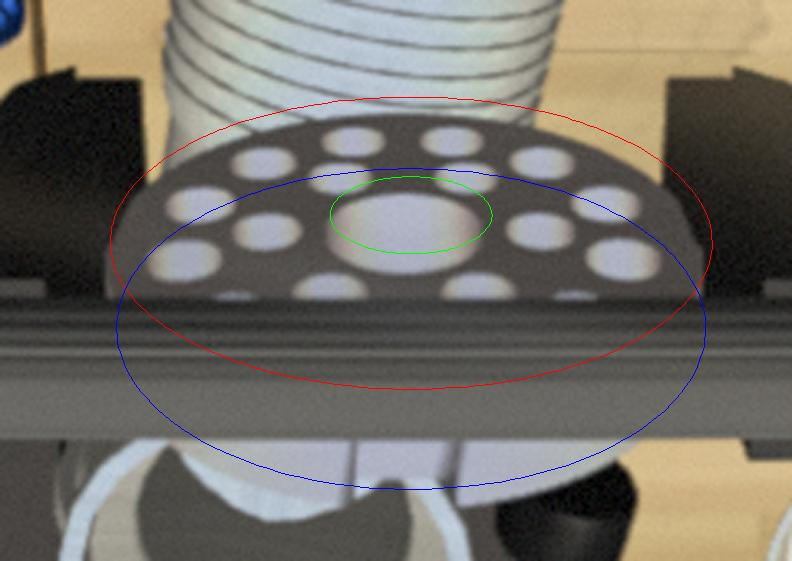

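```bash
cat > fitp.py <<'E'
from h import *
from scipy.optimize import least_squares
s=get_state();c=load("w5");r=R.from_quat(s["eef_rot"]);tp=np.array(s["tool_pos"])
Z=lambda x,y:np.array([200+x/3.3-.35,260+y/3.3-.35])
th=np.linspace(0,2*np.pi,721)
def C(p,dx,rad):
    ro=R.from_euler("YZ",[p[3],p[4]],degrees=True)
    return proj(c,tp+r.apply(np.array(p[:3])/1e3+ro.apply(np.c_[np.full(721,dx),rad*np.sin(th),rad*np.cos(th)])))
def f(p,full=True):
    a=C(p,.005,.031);b=C(p,.005,.0085);d=C(p,-.005,.031)
    e=[a[:,1].min()-Z(0,113)[1], b[:,1].min()-Z(0,193)[1], b[:,1].max()-Z(0,275)[1], b[:,0].min()-Z(328,0)[0], b[:,0].max()-Z(482,0)[0]]
    for q in (Z(345,505),Z(457,508)): 
        k=np.abs(d[:,0]-q[0])+1e3*(d[:,1]<d[:,1].mean());e.append(d[k.argmin()][1]-q[1])
    for q in (Z(200,161),Z(620,165)):
        k=np.abs(a[:,0]-q[0])+1e3*(a[:,1]>a[:,1].mean());e.append(a[k.argmin()][1]-q[1])
    return np.array(e+[p[4]*.2,p[3]*.2])
q=least_squares(f,[-7,0,-17,0,0],diff_step=1e-3,x_scale=[1,1,1,1,1])
print(q.x.round(2),f(q.x).round(1))
E
python3 fitp.py
```

```text
[-11.19  -0.58 -14.     0.75  -0.08] [ 0.5  1.3  0.4 -0.5  0.5  0.1 -0.5 -1.  -0.8 -0.   0.1]
```

Run:
```python
import cv2
a=cv2.imread("pics/w2.png")
cv2.imwrite("pics/w2a.png",cv2.resize(a[60:345,240:400],None,fx=2.1,fy=2.1,interpolation=cv2.INTER_CUBIC))
cv2.imwrite("pics/w2b.png",cv2.resize(a[60:130,250:400],None,fx=5.3,fy=5.3,interpolation=cv2.INTER_CUBIC))
```

```text
(no output)
```

View pics/w2b.png

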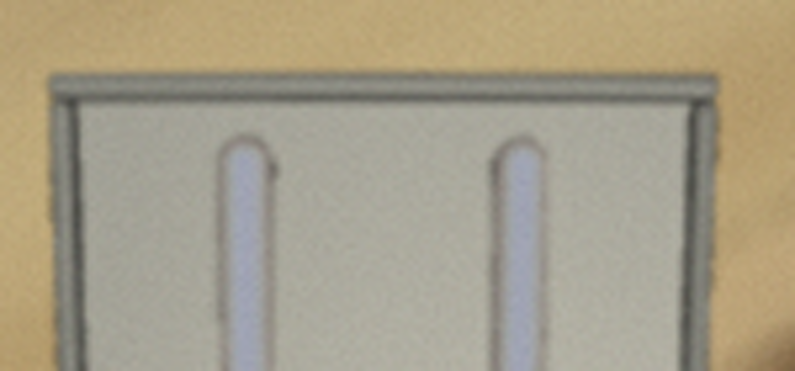

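Run:
```python
from h import *
c=load("w2");P=onz(c,[(259,74.1),(385.1,74.1),(374,339),(268.2,339.6)],.008)
print(P,[np.linalg.norm(P[i]-P[i-1]) for i in range(4)])
for dz in (0,.004,.008):
    E=c[2].copy();o=-E[:3,:3].T@E[:3,3]+[0,0,dz];E[:3,3]=-E[:3,:3]@o
    P=onz((c[0],c[1],E),[(259,74.1),(385.1,74.1),(374,339),(268.2,339.6)],.008)
    print(dz,[round(np.linalg.norm(P[i]-P[i-1]),4) for i in range(4)],P.mean(0))
```

```text
[[ 0.40188369  0.05889127  0.008     ]
 [ 0.4286801   0.11613368  0.008     ]
 [ 0.56201026  0.05291118  0.008     ]
 [ 0.53580623 -0.00419372  0.008     ]] [np.float64(0.14803702915532352), np.float64(0.06320396089146316), np.float64(0.14756021228833288), np.float64(0.06283009572379122)]
0 [np.float64(0.148), np.float64(0.0632), np.float64(0.1476), np.float64(0.0628)] [0.48209507 0.0559356  0.008     ]
0.004 [np.float64(0.1507), np.float64(0.0644), np.float64(0.1503), np.float64(0.064)] [0.48291758 0.05553724 0.008     ]
0.008 [np.float64(0.1535), np.float64(0.0655), np.float64(0.153), np.float64(0.0651)] [0.48374009 0.05513888 0.008     ]
```

Run:
```python
from h import *
import plt
s=get_state()
for f in("scene","side"): shot(f,f[0]+"5")
from plt import platedraw
for f in "s5","d5": pass
c=load("s5");C=np.array(s["tool_pos"])+[.007,0,.017]
for f in("s5","d5") if False else ("s5",):
    u=proj(load(f),[C])[0].astype(int);print(u)
    platedraw(f,s["tool_pos"],s["eef_rot"],(-.007,0,-.017),(u[0]-50,u[1]-37,u[0]+50,u[1]+37),8,"pics/%sp.png"%f)
    platedraw(f,s["tool_pos"],s["eef_rot"],(-.0112,-.0006,-.014),(u[0]-50,u[1]-37,u[0]+50,u[1]+37),8,"pics/%sq.png"%f)
```

```text
[342 197]
```

View pics/s5p.png

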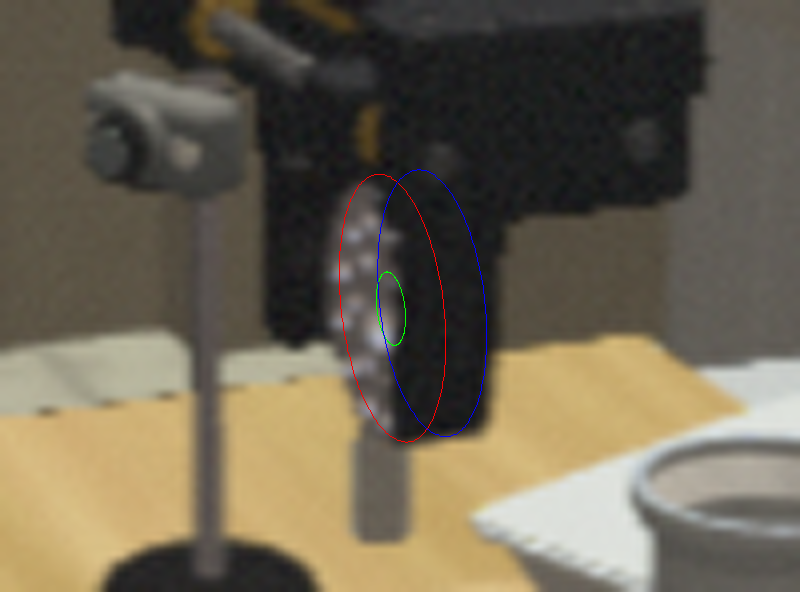

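View pics/s5q.png

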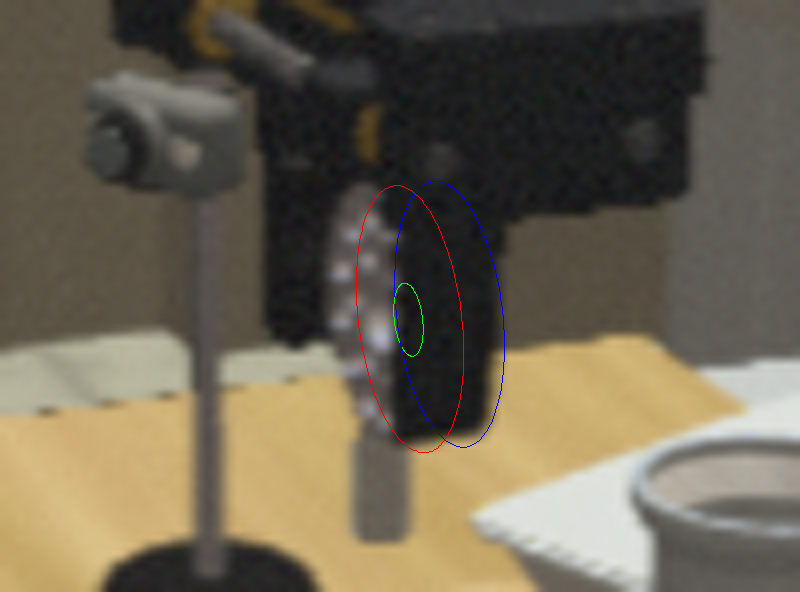

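Run:
```python
from h import *
s=get_state();c=load("w5");r=R.from_quat(s["eef_rot"]);tp=np.array(s["tool_pos"])
for x in (.009,.010,.011,-.009):
  for h in (.0303,.031):
    u=proj(c,tp+r.apply([[x,-h,0],[x,h,0],[x,h,-.019]]));print(x,h,((u-[200,260]+.35)*3.3).round(0).tolist())
import cv2
a=cv2.imread("pics/w5.png");cv2.imwrite("pics/w5f.png",cv2.resize(a[270:430,150:250],None,fx=3.7,fy=3.7,interpolation=cv2.INTER_CUBIC))
```

```text
0.009 0.0303 [[143.0, 26.0], [671.0, 25.0], [707.0, 90.0]]
0.009 0.031 [[137.0, 26.0], [677.0, 25.0], [714.0, 90.0]]
0.01 0.0303 [[143.0, 18.0], [672.0, 17.0], [707.0, 81.0]]
0.01 0.031 [[137.0, 18.0], [678.0, 17.0], [714.0, 81.0]]
0.011 0.0303 [[142.0, 9.0], [672.0, 8.0], [708.0, 71.0]]
0.011 0.031 [[136.0, 9.0], [678.0, 8.0], [715.0, 71.0]]
-0.009 0.0303 [[152.0, 169.0], [663.0, 167.0], [696.0, 248.0]]
-0.009 0.031 [[146.0, 169.0], [669.0, 167.0], [702.0, 248.0]]
```

View pics/w5f.png

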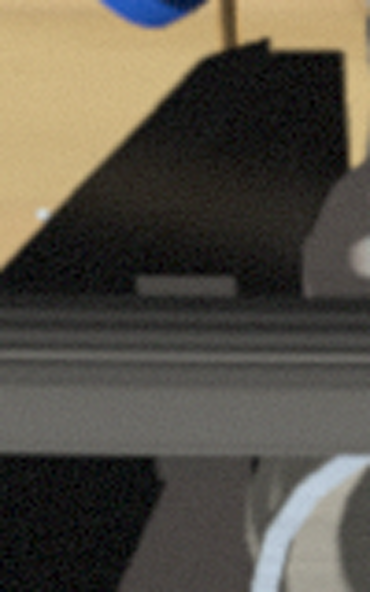

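Run:
```python
from h import *
import glob
s=get_state();print(s["tool_pos"]);r=R.from_quat(s["eef_rot"]);tp=np.array(s["tool_pos"])
sd=snapshot("side");c=cam(sd);a=sd["color"][:,:,::-1]
sc=snapshot("scene");c2=cam(sc);a2=sc["color"][:,:,::-1]
for n,c,a in(("side",c,a),("scene",c2,a2)):
  C=proj(c,[tp+[.007,0,.03]])[0].astype(int);x0,y0=C[0]-50,C[1]-37;f=8
  big=cv2.resize(a[y0:y0+74,x0:x0+100],None,fx=f,fy=f,interpolation=cv2.INTER_CUBIC)
  big=cv2.convertScaleAbs(big,alpha=1.8,beta=20)
  for sy in(-1,1):
    for yo,col in((.031,(0,255,255)),):
      P=[[.009,sy*yo,0],[-.009,sy*yo,0],[-.009,sy*yo,-.04],[.009,sy*yo,-.04]]
      u=(proj(c,tp+r.apply(P))-[x0,y0]+.5)*f
      cv2.polylines(big,[u.astype(int).reshape(-1,1,2)],True,(0,255,255) if sy<0 else (0,255,0),1)
  cv2.imwrite("pics/f_%s.png"%n,big)
```

```text
[ 0.52569395 -0.19224789  0.25456124]
```

View pics/f_side.png

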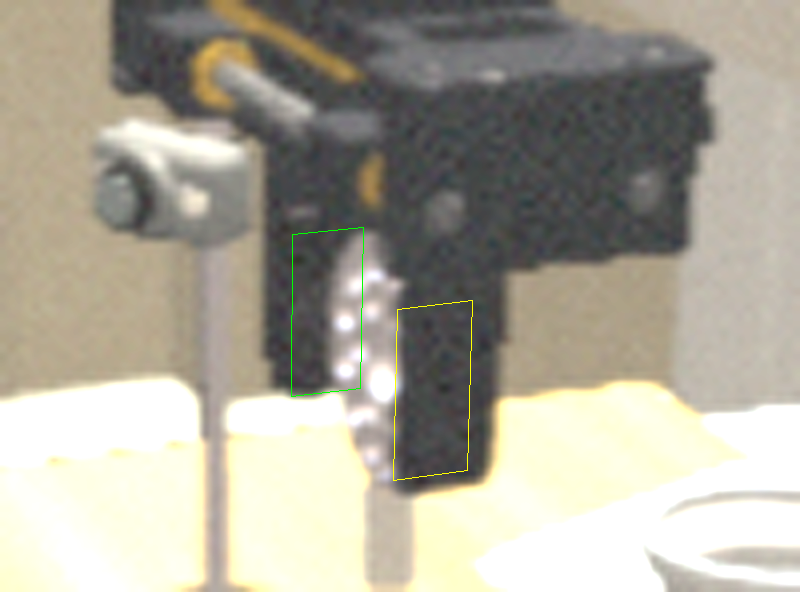

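View pics/f_scene.png

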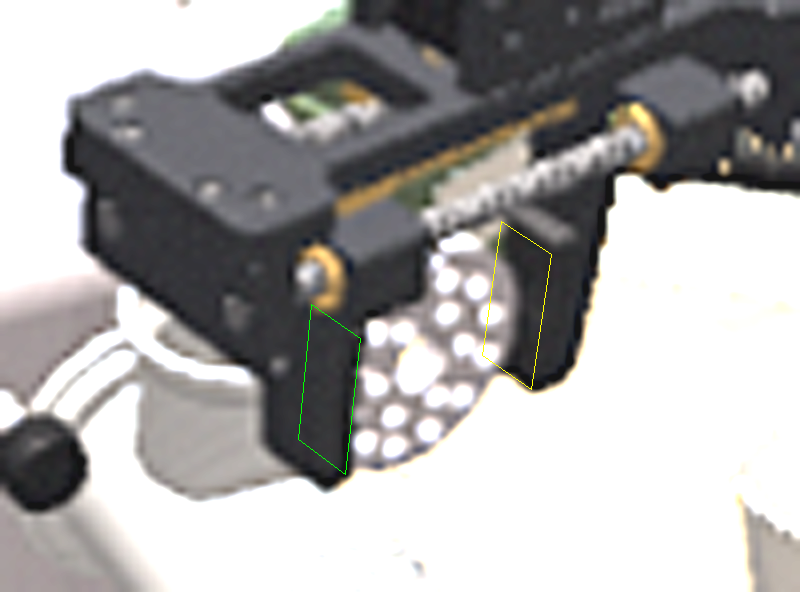

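```bash
cat >> h.py <<'E'
RCT=np.array([[-4.10286825e-04,-9.64028088e-01,-2.65800071e-01],[9.99999911e-01,-3.68251696e-04,-2.07982675e-04],[1.02619814e-04,-2.65800132e-01,9.64028153e-01]])
TCT=np.array([0.06848285,0.00015966,-0.14562892])
def tool_of(c):
    E=c[2];Rw=E[:3,:3].T@RCT.T;o=-E[:3,:3].T@E[:3,3];return o-Rw@TCT,R.from_matrix(Rw)
E
sed -i 's/^s=get_state();c=load("w5").*/import sys\nc=load("w5");tp,r=tool_of(c)/' fitp.py; python3 fitp.py
python3 - <<'E'
from h import *
from plt import platedraw
for w in ("w2","w3","w5"):
    tp,r=tool_of(load(w));print(w,tp,r.as_quat())
c=load("w5");tp,r=tool_of(c)
platedraw("w5",tp,r.as_quat(),(-.007,0,-.017),(200,260,440,430),3.3,"pics/w5p.png")
u=proj(c,tp+r.apply([[.009,-.031,0],[.009,.031,0]]));print(((u-[200,260]+.35)*3.3).round(0).tolist())
E
```

```text
[ -8.1    0.25 -13.56   0.93  -0.14] [ 0.5  1.3  0.4 -0.6  0.6  0.1 -0.5 -1.  -0.8 -0.   0.2]
w2 [0.49888358 0.0484104  0.08069962] [ 2.16873873e-01  9.76199075e-01 -6.56404716e-04 -8.10868594e-04]
w3 [ 0.50328263 -0.20380442  0.24494675] [ 0.00229551  0.9999914  -0.00255197 -0.00232614]
w5 [ 0.53225604 -0.19271264  0.25572458] [-4.19883735e-03  9.99990711e-01 -7.97818293e-04 -5.58627084e-04]
[[134.0, 82.0], [672.0, 82.0]]
```

View pics/w5p.png

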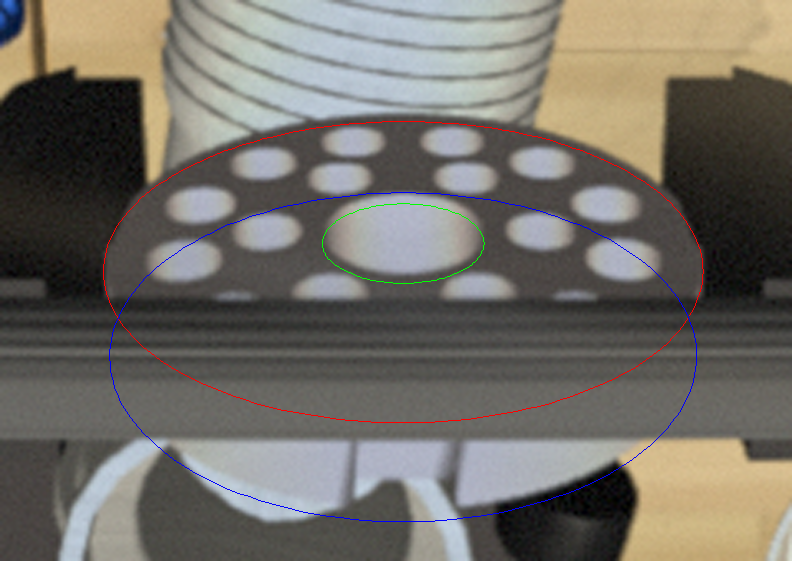

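```bash
cat > pm.py <<'E'
import sys
from h import *
from plan import plan
# pm.py s lat dz [step]: TCP target in mincer coords (mm), yaw fixed
M=np.array([531.4,-196.1,150.]);YAW=-9.9
X=np.array([np.cos(np.radians(YAW)),np.sin(np.radians(YAW)),0]);Y=np.array([-X[1],X[0],0])
OFF=(6.3,0,16.5)
if __name__=="__main__":
    a=[float(v) for v in sys.argv[1:]]
    # a[0:3] = plate centre in mouth frame
    st=get_state();p=np.array(st["tool_pos"])*1e3;r=R.from_quat(st["eef_rot"])
    pc=p+r.apply([-OFF[0],OFF[1],-OFF[2]])-M
    print("plate in mouth frame",(pc@X).round(1),(pc@Y).round(1),pc[2].round(1))
    t=M+a[0]*X+a[1]*Y+np.array([0,0,a[2]])-OFF[0]*X-np.array([0,0,OFF[2]])
    plan(t,180+YAW,a[3] if len(a)>3 else 38,7,5)
E
python3 pm.py -55 0 90
```

```text
plate in mouth frame -0.8 3.3 120.9
err mm [-53.7   7.3 -31. ] rot [-0.24 -0.56 10.44] F [ 0.8 -0.3 -2.4] op 0.691 t 8.42
[26.6,3.9,15.8,-0.1,-0.3,5.2, 27,1.5,15.6,-0.1,-0.3,5.2]
```

```bash
python3 -m creep '[27,4,5,-0.1,-0.3,5.2, 27,1.5,10,-0.1,-0.3,5.2,0,0,10,0,0,0,0,0,0,0,0,0]'; python3 pm.py -50 0 0 25
```

```text
clock: 8.75
tool_pos: [0.4663, -0.1847, 0.229]
eef_rot: [0.09, 0.996, -0.0, 0.0]
contact_force: [-0.4, -0.0, -1.3]
opening: 0.687
plate in mouth frame -59.8 -0.0 95.5
err mm [  9.6  -1.7 -95.5] rot [-0.05  0.02 -0.38] F [-0.4 -0.  -1.3] op 0.687 t 8.75
[-2.4,0,23.9,0,0,-0.1, -2.4,0,23.9,0,0,-0.1, -2.5,0.1,23.8,0,0,-0.1, -2.4,0,23.9,-0.1,0,-0.1]
```

```bash
python3 -m creep '[-2,0,24,0,0,-0.1, -2,0,24,0,0,-0.1, -2,0,24,0,0,-0.1, -2,0,20,0,0,0,0,0,0,0,0,0]'; python3 pm.py -50 0 0 25
```

```text
clock: 9.17
tool_pos: [0.4772, -0.1879, 0.1369]
eef_rot: [0.086, 0.996, -0.002, 0.003]
contact_force: [-0.7, 0.4, -1.8]
opening: 0.684
plate in mouth frame -48.6 -1.1 3.4
err mm [-1.3  1.4 -3.4] rot [-0.19  0.41  0.08] F [-0.7  0.4 -1.8] op 0.684 t 9.17
[1.5,1.2,3.4,-0.2,0.4,0.1]
```

```bash
python3 -m creep '[1.5,1.2,3.4,-0.2,0.4,0.1]'
python3 - <<'E'
from h import *
from pm import *
for n,f in(("scene","s6"),("side","d6"),("wrist","w6")): shot(n,f)
st=get_state();print(st["tool_pos"],st["contact_force"])
from fitm import circ,proj
m=[.5314,-.1961,.15,np.radians(-9.9)]
p=np.array(st["tool_pos"]);r=R.from_quat(st["eef_rot"]);pc=p+r.apply([-.0063,0,-.0165]);print(((pc*1e3-M)@X).round(1),((pc*1e3-M)@Y).round(1),pc[2])
for f in("s6","d6"):
    c=load(f);u0=proj(c,[[.50,-.195,.15]])[0].astype(int);x0,y0=u0-[50,37];s=8
    im=cv2.imread("pics/%s.png"%f);big=cv2.resize(im[y0:y0+74,x0:x0+100],None,fx=s,fy=s,interpolation=cv2.INTER_CUBIC)
    th=np.linspace(0,2*np.pi,181)
    for rad,dx,col in((.031,.005,(0,0,255)),(.0085,.005,(0,255,0)),(.031,-.005,(255,0,0))):
        P=np.c_[np.full(181,dx),rad*np.sin(th),rad*np.cos(th)]
        u=(proj(c,pc+r.apply(P))-[x0,y0]+.5)*s;cv2.polylines(big,[u.astype(int).reshape(-1,1,2)],True,col,1)
    for dx,rad,col in((0,.0353,(0,255,255)),(.011,.007,(255,255,0)),(.018,.0045,(255,0,255))):
        u=(proj(c,circ(m,dx,rad))-[x0,y0]+.5)*s;cv2.polylines(big,[u.astype(int).reshape(-1,1,2)],True,col,1)
    cv2.imwrite("pics/%so.png"%f,big)
E
python3 pm.py -50 0 0 25
```

```text
clock: 9.25
tool_pos: [0.4767, -0.1863, 0.1339]
eef_rot: [0.086, 0.996, 0.0, 0.0]
contact_force: [-0.5, 0.5, -1.8]
opening: 0.69
[ 0.47654607 -0.18640598  0.13425577] [ 0.22115037 -0.70312522 -1.49011361]
-49.4 0.1 0.15076349348765564
plate in mouth frame -49.4 0.1 0.8
err mm [-0.6 -0.  -0.8] rot [ 0.02  0.07 -0.02] F [ 0.2 -0.7 -1.5] op 0.688 t 9.4
[0.6,-0.1,0.8,0,0.1,0]
```

View pics/s6o.png

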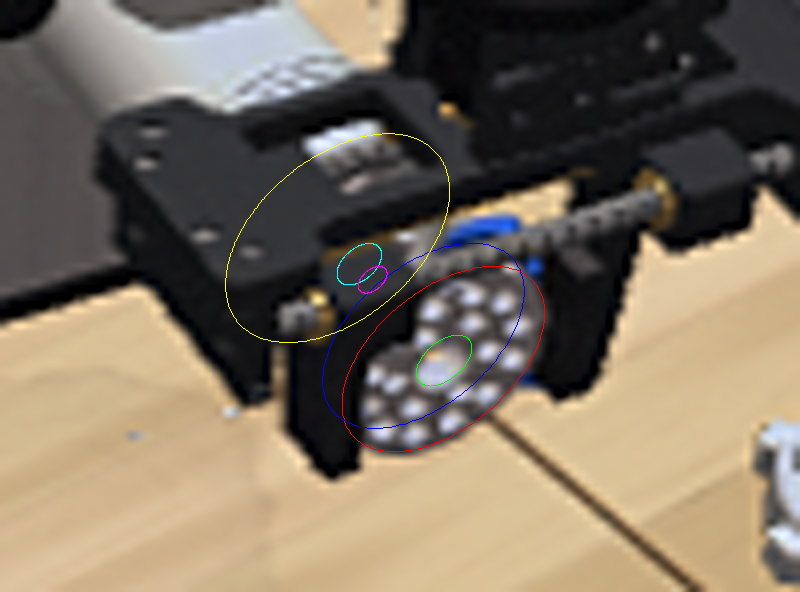

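View pics/d6o.png

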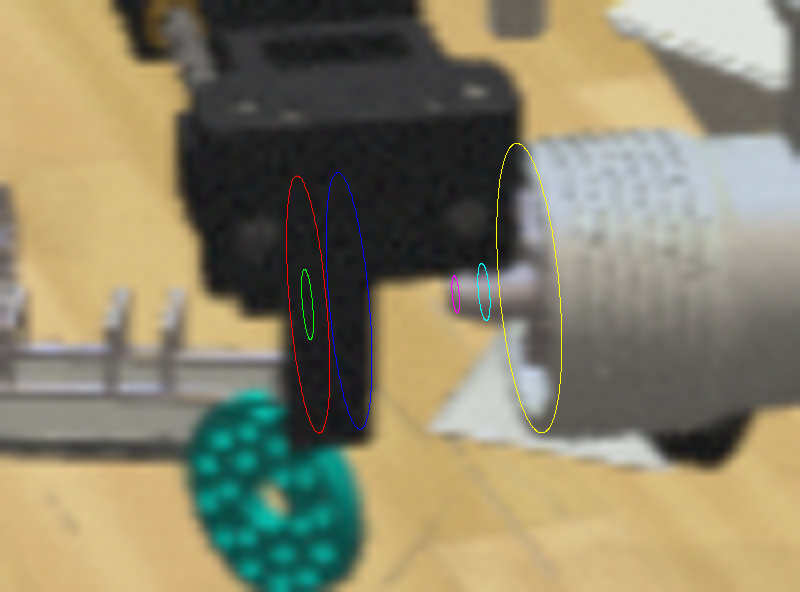

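View pics/w6.png

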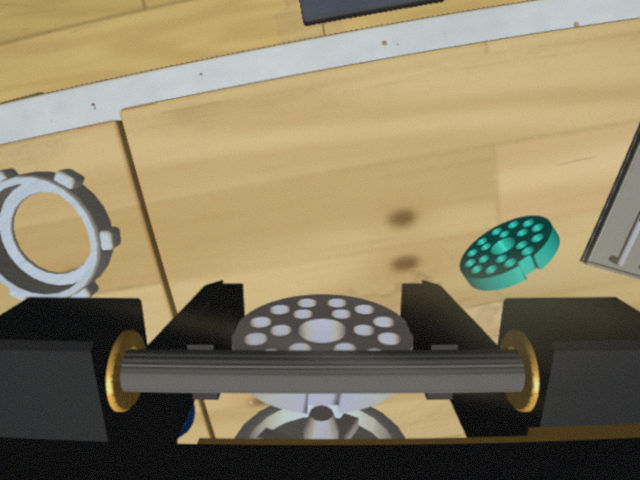

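```bash
python3 -m creep '[-11,0,0.6,0,0,0, -9,0,0,0,0,0]'; python3 pm.py -22 0 0 25
```

```text
clock: 9.57
tool_pos: [0.4958, -0.1902, 0.1358]
eef_rot: [0.086, 0.996, -0.001, 0.001]
contact_force: [0.5, -0.0, -0.6]
opening: 0.687
plate in mouth frame -29.8 -0.3 2.3
err mm [ 7.7 -1.  -2.3] rot [-0.05  0.1   0.01] F [ 0.5 -0.  -0.6] op 0.687 t 9.57
[-7.8,0.3,2.3,-0.1,0.1,0]
```

```bash
python3 -m creep '[-2,0,2.5,-0.1,0.1,0]'; python3 pm.py -22 0 0 25;  python3 -m creep '[-2,0,0.3,0,0,0]';  python3 pm.py -22 0 0 25
```

```text
clock: 9.65
tool_pos: [0.5001, -0.1907, 0.1347]
eef_rot: [0.086, 0.996, 0.0, 0.002]
contact_force: [0.2, -0.8, -2.1]
opening: 0.689
plate in mouth frame -25.5 -0.1 1.3
err mm [ 3.4 -0.5 -1.2] rot [ 0.07  0.23 -0.01] F [ 0.2 -0.8 -2.1] op 0.689 t 9.65
[-3.4,0,1.3,0.1,0.2,0]
clock: 9.73
tool_pos: [0.5026, -0.1913, 0.1348]
eef_rot: [0.087, 0.996, 0.0, 0.002]
contact_force: [0.8, -0.2, -2.1]
opening: 0.69
plate in mouth frame -23.0 -0.3 1.3
err mm [ 0.9  0.1 -1.3] rot [ 0.07  0.27 -0.04] F [ 0.8 -0.2 -2.1] op 0.69 t 9.73
[-0.9,0.2,1.3,0.1,0.3,0]
```

```bash
python3 -m creep '[-2,0.3,2,0.1,0.3,0]'; python3 pm.py -16 0 0 25;  python3 -m creep '[-3,0,0.5,0,0.1,0]';  python3 pm.py -14 0 0 25
```

```text
clock: 9.82
tool_pos: [0.505, -0.1916, 0.1334]
eef_rot: [0.087, 0.996, -0.0, 0.0]
contact_force: [-0.0, -0.7, -2.1]
opening: 0.684
plate in mouth frame -20.5 -0.1 -0.1
err mm [ 4.4 -0.7  0.1] rot [-0.05  0.03 -0.06] F [-0.  -0.7 -2.1] op 0.684 t 9.82
[-4.5,0.1,-0.1,0,0,-0.1]
clock: 9.9
tool_pos: [0.5078, -0.1921, 0.1329]
eef_rot: [0.087, 0.996, -0.0, -0.001]
contact_force: [0.3, 0.3, -1.8]
opening: 0.689
plate in mouth frame -17.6 -0.1 -0.6
err mm [ 3.6 -0.5  0.6] rot [-0.06 -0.12 -0.06] F [ 0.3  0.3 -1.8] op 0.689 t 9.9
[-3.6,0.1,-0.6,-0.1,-0.1,-0.1]
```

```bash
python3 -m creep '[-3,0,0,0,-0.1,0]'; python3 pm.py -14 0 0 25;  python3 -m creep '[-2,0,0,0,0,0]';  python3 pm.py -9 0 0 25
```

```text
clock: 9.98
tool_pos: [0.511, -0.1927, 0.1328]
eef_rot: [0.087, 0.996, -0.001, -0.0]
contact_force: [0.3, -0.2, -2.4]
opening: 0.687
plate in mouth frame -14.4 -0.1 -0.7
err mm [0.4 0.1 0.7] rot [-0.07 -0.03 -0.06] F [ 0.3 -0.2 -2.4] op 0.687 t 9.98
[-0.4,0.1,-0.7,-0.1,0,-0.1]
clock: 10.07
tool_pos: [0.5132, -0.193, 0.1328]
eef_rot: [0.087, 0.996, -0.001, -0.0]
contact_force: [0.9, -0.5, -2.2]
opening: 0.685
plate in mouth frame -12.2 -0.1 -0.7
err mm [ 3.1 -0.5  0.7] rot [-0.06 -0.03 -0.05] F [ 0.9 -0.5 -2.2] op 0.685 t 10.07
[-3.2,0.1,-0.7,-0.1,0,-0.1]
```

```bash
python3 -m creep '[-2.5,0,-0.6,-0.1,0,0]'; python3 pm.py -9 0 0 25;  python3 -m creep '[-2,0,0,0,0,0]';  python3 pm.py -5 0 0 25
```

```text
clock: 10.15
tool_pos: [0.5155, -0.1933, 0.1333]
eef_rot: [0.087, 0.996, 0.0, -0.001]
contact_force: [-0.4, 0.1, -2.6]
opening: 0.686
plate in mouth frame -9.8 0.0 -0.2
err mm [ 0.8 -0.2  0.2] rot [ 0.03 -0.07 -0.03] F [-0.4  0.1 -2.6] op 0.686 t 10.15
[-0.8,0,-0.2,0,-0.1,0]
clock: 10.23
tool_pos: [0.5178, -0.1938, 0.1333]
eef_rot: [0.087, 0.996, 0.0, -0.001]
contact_force: [-0.1, -0.6, -2.6]
opening: 0.688
plate in mouth frame -7.5 -0.1 -0.2
err mm [ 2.5 -0.4  0.2] rot [ 0.04 -0.06 -0.03] F [-0.1 -0.6 -2.6] op 0.688 t 10.23
[-2.5,0,-0.2,0,-0.1,0]
```

```bash
python3 -m creep '[-1.5,0,0,0,0,0]'; python3 pm.py -5 0 0 25;  python3 -m creep '[-1.5,0,0,0,0,0]';  python3 pm.py -5 0 0 25
```

```text
clock: 10.32
tool_pos: [0.5183, -0.1939, 0.1331]
eef_rot: [0.087, 0.996, 0.0, -0.002]
contact_force: [-5.2, 0.9, 0.4]
opening: 0.689
plate in mouth frame -6.9 -0.1 -0.4
err mm [ 2.  -0.3  0.4] rot [ 0.02 -0.21 -0.06] F [-5.2  0.9  0.4] op 0.689 t 10.32
[-2,0.1,-0.4,0,-0.2,-0.1]
clock: 10.4
tool_pos: [0.5183, -0.1939, 0.1328]
eef_rot: [0.087, 0.996, 0.0, -0.004]
contact_force: [-4.4, 1.0, 0.3]
opening: 0.686
plate in mouth frame -6.9 -0.1 -0.7
err mm [ 2.  -0.3  0.7] rot [-0.   -0.41 -0.07] F [-4.4  1.   0.3] op 0.686 t 10.4
[-2,0.1,-0.7,0,-0.4,-0.1]
```

```bash
python3 -m creep '[-2,0,0,0,-0.3,0,-2,0,0,0,-0.2,0]'; python3 pm.py -5 0 0 25
python3 - <<'E'
from h import *
for n,f in(("scene","s7"),("side","d7"),("wrist","w7")): shot(n,f)
a=cv2.imread("pics/w7.png");cv2.imwrite("pics/w7z.png",cv2.resize(a[280:445,220:430],None,fx=3.6,fy=3.6,interpolation=cv2.INTER_CUBIC))
a=cv2.imread("pics/d7.png");a=a[215:300,310:420];cv2.imwrite("pics/d7z.png",cv2.convertScaleAbs(cv2.resize(a,None,fx=7,fy=7,interpolation=cv2.INTER_CUBIC),alpha=1.5))
a=cv2.imread("pics/s7.png");a=a[140:225,310:420];cv2.imwrite("pics/s7z.png",cv2.convertScaleAbs(cv2.resize(a,None,fx=7,fy=7,interpolation=cv2.INTER_CUBIC),alpha=1.5))
tp,r=tool_of(load("w7"));print(tp)
E
```

```text
clock: 10.57
tool_pos: [0.5183, -0.1941, 0.132]
eef_rot: [0.087, 0.996, -0.0, -0.003]
contact_force: [-4.5, 1.3, -0.1]
opening: 0.689
plate in mouth frame -6.9 -0.3 -1.5
err mm [ 2.  -0.   1.5] rot [-0.08 -0.38 -0.09] F [-4.5  1.3 -0.1] op 0.689 t 10.57
[-2,0.3,-1.5,-0.1,-0.4,-0.1]
[ 0.51885304 -0.19426952  0.13197057]
```

View pics/w7z.png

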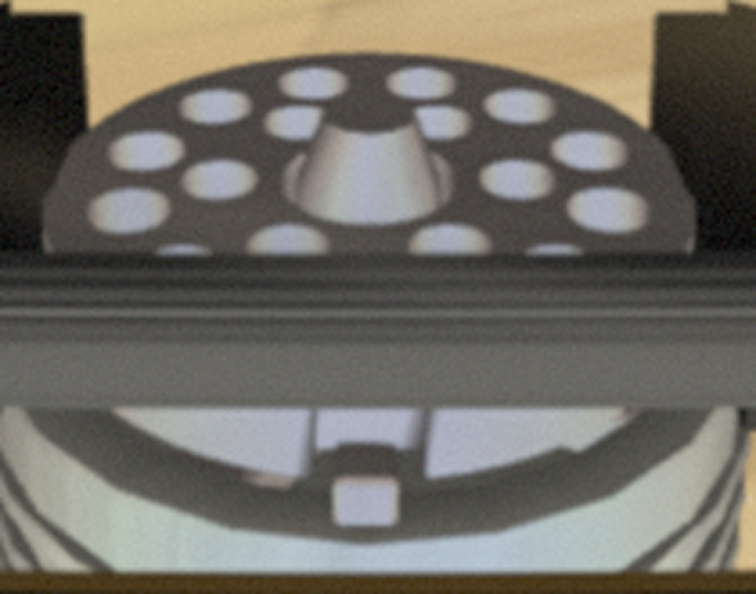

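View pics/d7z.png

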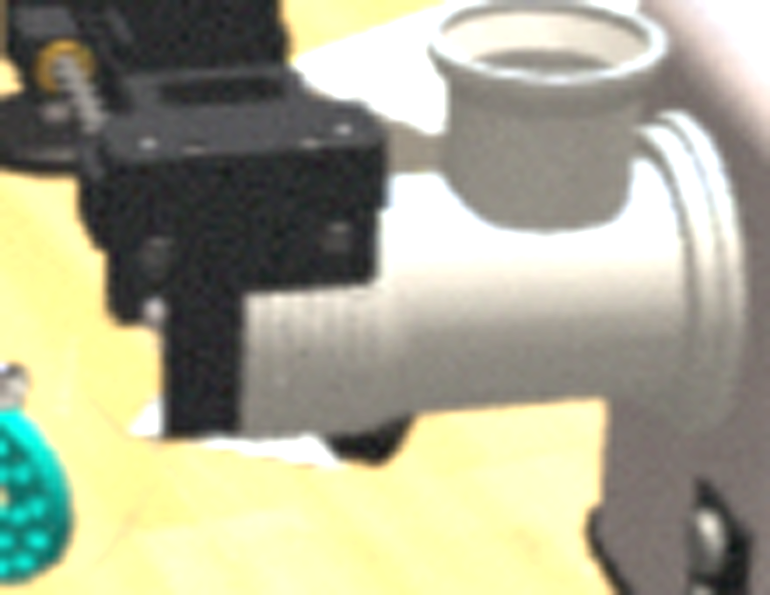

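View pics/s7z.png

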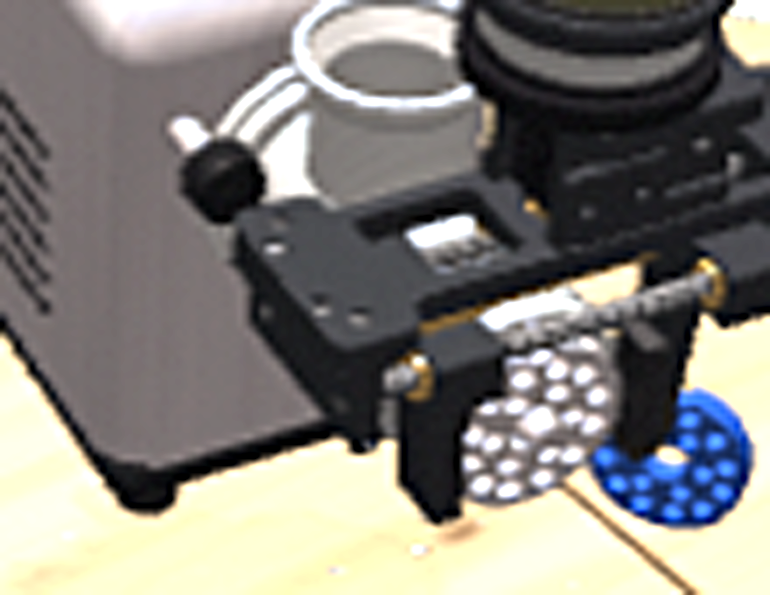

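Run:
```python
from h import *
from pm import *
c=load("w7");z=lambda x,y:(220+x/3.6-.36,280+y/3.6-.36)
def rep(n,pts,h):
    P=onz(c,[z(*p) for p in pts],h)*1e3-M
    print(n,[(round(p@X,1),round(p@Y,1)) for p in P])
rep("lug front",[(333,478),(398,478)],.184); rep("lug rear",[(335,525),(397,526)],.184)
for h in(.1787,.1807): rep("notch back corners",[(308,477),(427,478)],h)
tp,r=tool_of(c);tp*=1e3
for q in([-11.3,4.5,-16.5-30.67],[-11.3,-4.5,-16.5-30.67]):
    u=proj(c,[(tp+r.apply(q))/1e3])[0];print("pred corner zoom",(u-[220,280]+.36)*3.6)
rep("plate bottom front edge",[(372,52)],.1185)
```

```text
lug front [(np.float64(-5.4), np.float64(-2.9)), (np.float64(-5.4), np.float64(2.0))]
lug rear [(np.float64(-1.1), np.float64(-2.8)), (np.float64(-1.0), np.float64(2.0))]
notch back corners [(np.float64(-1.3), np.float64(-5.0)), (np.float64(-1.2), np.float64(4.4))]
notch back corners [(np.float64(-2.9), np.float64(-4.9)), (np.float64(-2.7), np.float64(4.3))]
pred corner zoom [423.99175426 482.04505689]
pred corner zoom [310.34569942 482.07032598]
plate bottom front edge [(np.float64(-12.0), np.float64(0.1))]
```

```bash
python3 -m creep '[-2,0.2,-1.2,0,-0.4,0,-6,0,0,0,-0.2,0,-6,0,0,0,0,0]'; python3 pm.py -5 0 0 25
```

```text
clock: 10.97
tool_pos: [0.5183, -0.1944, 0.1315]
eef_rot: [0.088, 0.996, -0.002, -0.012]
contact_force: [-18.8, 4.8, 19.1]
opening: 0.691
plate in mouth frame -6.5 -0.5 -2.1
err mm [2.  0.2 2. ] rot [-0.34 -1.37 -0.16] F [-18.8   4.8  19.1] op 0.691 t 10.97
[-1.8,0.5,-2,-0.3,-1.4,-0.2]
```

```bash
python3 -m creep '[0,0.4,-2,-0.3,-1.4,-0.1]'; python3 pm.py -5 0 0 25; python3 -m creep '[-1,0.2,-1.5,-0.2,-0.6,-0.1]'; python3 pm.py -5 0 0 25
```

```text
clock: 11.05
tool_pos: [0.5175, -0.1936, 0.1333]
eef_rot: [0.087, 0.996, -0.001, -0.001]
contact_force: [1.0, -0.9, -2.3]
opening: 0.688
plate in mouth frame -7.8 0.1 -0.2
err mm [ 2.8 -0.5  0.2] rot [-0.07 -0.14 -0.05] F [ 1.  -0.9 -2.3] op 0.688 t 11.05
[-2.8,0,-0.2,-0.1,-0.1,-0.1]
clock: 11.13
tool_pos: [0.5178, -0.1935, 0.1347]
eef_rot: [0.085, 0.996, 0.001, 0.004]
contact_force: [-1.9, 0.6, -13.3]
opening: 0.69
plate in mouth frame -7.7 0.2 1.2
err mm [ 2.5 -0.7 -1.2] rot [0.12 0.45 0.1 ] F [ -1.9   0.6 -13.3] op 0.69 t 11.13
[-2.6,-0.2,1.2,0.1,0.4,0.1]
```

```bash
python3 -m creep '[-1.5,-0.1,1.1,0.1,0.3,0.1]'; python3 pm.py -5 0 -0.2 25; python3 -m creep '[-3,0,0,0,0,0]'; python3 pm.py -5 0 -0.2 25
```

```text
clock: 11.22
tool_pos: [0.5184, -0.1942, 0.1338]
eef_rot: [0.086, 0.996, -0.0, 0.001]
contact_force: [-5.6, 2.3, 0.9]
opening: 0.691
plate in mouth frame -6.9 -0.3 0.3
err mm [ 1.9  0.  -0.5] rot [-0.02  0.1  -0.  ] F [-5.6  2.3  0.9] op 0.691 t 11.22
[-1.9,0.3,0.5,0,0.1,0]
clock: 11.3
tool_pos: [0.5185, -0.1942, 0.1333]
eef_rot: [0.087, 0.996, -0.0, -0.003]
contact_force: [-12.9, 3.4, 3.8]
opening: 0.686
plate in mouth frame -6.7 -0.4 -0.2
err mm [1.8 0.1 0. ] rot [-0.07 -0.29 -0.05] F [-12.9   3.4   3.8] op 0.686 t 11.3
[-1.8,0.4,0,-0.1,-0.3,0]
```

Run:
```python
from h import *
for n,f in(("wrist","w8"),("side","d8")): shot(n,f)
a=cv2.imread("pics/w8.png");cv2.imwrite("pics/w8z.png",cv2.convertScaleAbs(cv2.resize(a[390:445,230:420],None,fx=4.2,fy=4.2,interpolation=cv2.INTER_CUBIC),alpha=1.6))
a=cv2.imread("pics/d8.png");a=a[240:285,325:375];cv2.imwrite("pics/d8z.png",cv2.convertScaleAbs(cv2.resize(a,None,fx=13,fy=13,interpolation=cv2.INTER_CUBIC),alpha=1.8))
tp,r=tool_of(load("w8"));print(tp,get_state()["contact_force"])
```

```text
[ 0.51904808 -0.19439968  0.13329643] [-9.79854427  2.11629622  3.21937158]
```

View pics/w8z.png

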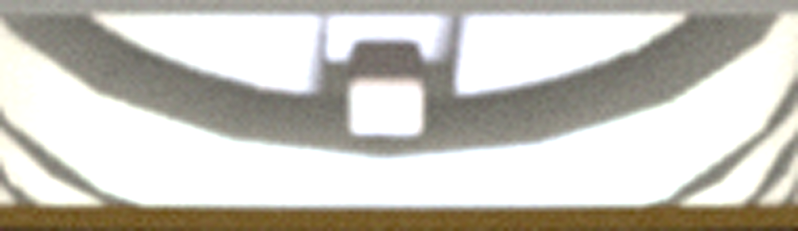

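View pics/d8z.png

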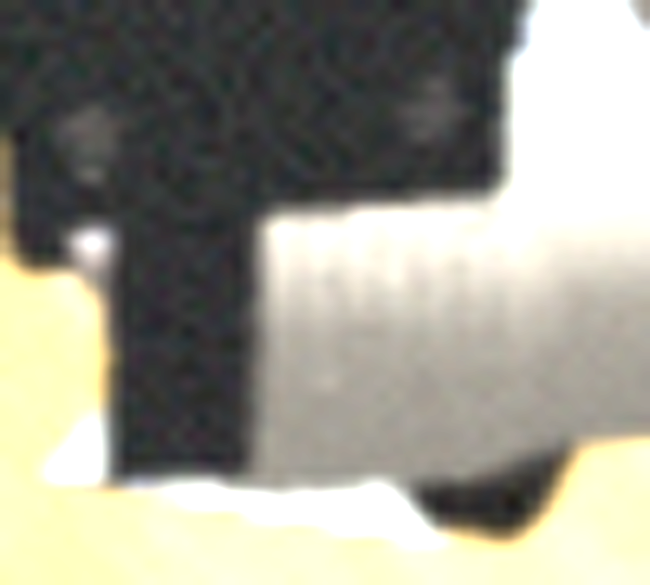

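```bash
python3 - <<'E'
from h import *
from pm import *
c=load("w8");z=lambda x,y:(230+x/4.2-.38,390+y/4.2-.38)
def rep(n,pts,h):
    P=onz(c,[z(*p) for p in pts],h)*1e3-M
    print(n,[(round(p@X,1),round(p@Y,1)) for p in P])
rep("lug front",[(350,82),(425,82)],.184); rep("lug rear",[(350,134),(424,135)],.184)
for h in(.1797,.1807):rep("notch back corners",[(315,95),(458,95)],h)
rep("rim top r35.3",[(388,155)],.1853)
E
python3 -m creep '[-4,0.3,0,0,-0.3,0]'; python3 pm.py -5 0 -0.2 25
```

```text
lug front [(np.float64(-5.3), np.float64(-2.8)), (np.float64(-5.3), np.float64(2.1))]
lug rear [(np.float64(-1.2), np.float64(-2.8)), (np.float64(-1.1), np.float64(2.1))]
notch back corners [(np.float64(-0.8), np.float64(-5.3)), (np.float64(-0.8), np.float64(4.5))]
notch back corners [(np.float64(-1.6), np.float64(-5.2)), (np.float64(-1.6), np.float64(4.4))]
rim top r35.3 [(np.float64(-0.6), np.float64(-0.3))]
clock: 11.48
tool_pos: [0.5183, -0.1944, 0.1325]
eef_rot: [0.087, 0.996, -0.001, -0.005]
contact_force: [-12.7, 3.1, 4.3]
opening: 0.688
plate in mouth frame -6.7 -0.5 -1.1
err mm [1.9 0.2 0.8] rot [-0.18 -0.54 -0.11] F [-12.7   3.1   4.3] op 0.688 t 11.48
[-1.8,0.5,-0.9,-0.2,-0.5,-0.1]
```

```bash
python3 -m creep '[-3,0.4,-0.8,-0.1,-0.5,-0.1, -3,0,0,0,-0.2,0]'; python3 pm.py -5 0 -0.2 25
```

```text
clock: 11.65
tool_pos: [0.5182, -0.1945, 0.1318]
eef_rot: [0.087, 0.996, -0.002, -0.006]
contact_force: [-9.3, 2.4, 3.5]
opening: 0.687
plate in mouth frame -6.8 -0.6 -1.7
err mm [2.1 0.3 1.5] rot [-0.24 -0.66 -0.08] F [-9.3  2.4  3.5] op 0.687 t 11.65
[-2,0.7,-1.5,-0.2,-0.7,-0.1]
```

```bash
python3 -m creep '[1.5,0.4,-1.5,-0.2,-0.7,-0.1]'; python3 pm.py -12 0 -0.2 25; python3 -m creep '[3,0,0,0,0,0]'; python3 pm.py -15 0 -0.2 25
```

```text
clock: 11.73
tool_pos: [0.5174, -0.1938, 0.133]
eef_rot: [0.086, 0.996, -0.0, 0.0]
contact_force: [0.9, -0.4, -1.5]
opening: 0.686
plate in mouth frame -7.9 -0.1 -0.5
err mm [-4.1  0.8  0.3] rot [-0.03  0.03  0.01] F [ 0.9 -0.4 -1.5] op 0.686 t 11.73
[4.1,0.1,-0.3,0,0,0]
clock: 11.82
tool_pos: [0.5156, -0.1933, 0.1332]
eef_rot: [0.086, 0.996, -0.0, 0.001]
contact_force: [0.5, -0.3, -2.4]
opening: 0.687
plate in mouth frame -9.7 0.0 -0.2
err mm [-5.2  0.9  0.1] rot [0.   0.17 0.02] F [ 0.5 -0.3 -2.4] op 0.687 t 11.82
[5.3,0,-0.1,0,0.2,0]
```

```bash
python3 -m creep '[5,0,0,0,0.2,0,5,0,0,0,0,0]'; python3 pm.py -28 0 -0.2 25
```

```text
clock: 11.98
tool_pos: [0.5083, -0.1918, 0.1338]
eef_rot: [0.086, 0.996, 0.0, 0.002]
contact_force: [0.5, 0.5, -1.9]
opening: 0.688
plate in mouth frame -17.2 0.3 0.3
err mm [-10.7   1.6  -0.5] rot [ 0.06  0.26 -0.  ] F [ 0.5  0.5 -1.9] op 0.688 t 11.98
[10.9,-0.3,0.4,0.1,0.3,0]
```

```bash
python3 -m creep '[6,-0.3,0.4,0.1,0.3,0,6,0,0,0,0.1,0]'; python3 pm.py -40 0 -0.2 25; python3 -m creep '[10,0,0.4,0,0.1,0,10,0,0,0,0,0,10,0,0,0,0,0]';python3 pm.py -60 0 -0.2 25
```

```text
clock: 12.15
tool_pos: [0.4971, -0.19, 0.1337]
eef_rot: [0.086, 0.996, -0.0, -0.0]
contact_force: [-0.5, -0.1, -2.2]
opening: 0.686
plate in mouth frame -28.6 0.1 0.2
err mm [-11.3   1.9  -0.4] rot [-0.02 -0.   -0.02] F [-0.5 -0.1 -2.2] op 0.686 t 12.15
[11.4,-0.1,0.4,0,0,0]
clock: 12.4
tool_pos: [0.4674, -0.1845, 0.1337]
eef_rot: [0.087, 0.996, 0.0, 0.001]
contact_force: [0.2, 1.0, -2.1]
opening: 0.688
plate in mouth frame -58.7 0.5 0.2
err mm [-1.3 -0.2 -0.4] rot [ 0.03  0.06 -0.04] F [ 0.2  1.  -2.1] op 0.688 t 12.4
[1.3,-0.5,0.4,0,0.1,0]
```

```bash
python3 -m creep '[8,0,-30,0,0,0,5,0,-35,0,0,0,0,0,-35,0,0,0,0,0,-35,0,0,0,0,0,-35,0,0,0]'; python3 plan.py 610 245 335 205 38 7
```

```text
clock: 12.82
tool_pos: [0.4449, -0.1811, 0.3029]
eef_rot: [0.084, 0.996, 0.001, -0.01]
contact_force: [1.6, -1.4, -2.5]
opening: 0.688
err mm [165.1 426.1  32.1] rot [  0.38  -1.12 -34.69] F [ 1.6 -1.4 -2.5] op 0.688 t 12.82
[-7,34.4,-2.6,0,-0.1,-2.7, -8.6,34.1,-2.6,0,-0.1,-2.7, -10.2,33.6,-2.6,0,-0.1,-2.7, -11.7,33.1,-2.5,0,-0.1,-2.7, -13.3,32.5,-2.5,0,-0.1,-2.7]
```

```bash
python3 -m creep '[-7,34,-3,0.1,-0.3,-2.7,-8,34,-3,0.1,-0.3,-2.7,-10,34,-3,0,-0.2,-2.7,-12,33,-3,0,-0.2,-2.7,-13,32,-2,0,-0.1,-2.7]'; python3 plan.py 610 245 335 205 38 7
```

```text
clock: 13.23
tool_pos: [0.5105, -0.025, 0.3236]
eef_rot: [-0.025, 1.0, -0.007, 0.006]
contact_force: [0.5, -0.3, -2.1]
opening: 0.687
err mm [ 99.5 270.   11.4] rot [ -0.97   0.44 -22.1 ] F [ 0.5 -0.3 -2.1] op 0.687 t 13.23
[-14.1,33,-1.8,-0.1,0.1,-2.8, -15.7,32.3,-1.7,-0.1,0,-2.8, -17.3,31.5,-1.7,-0.1,0.1,-2.8, -18.8,30.7,-1.7,-0.1,0,-2.7, -20.3,29.7,-1.6,-0.1,0.1,-2.8]
```

```bash
python3 -m creep '[-14,33,-2,-0.2,0.1,-2.8,-16,32,-2,-0.2,0,-2.8,-17,31,-2,-0.2,0.1,-2.8,-19,31,-2,-0.1,0,-2.7,-20,30,-2,-0.1,0.1,-2.8]'; python3 plan.py 610 245 335 205 38 7
```

```text
clock: 13.65
tool_pos: [0.5718, 0.15, 0.3327]
eef_rot: [-0.152, 0.988, -0.004, 0.002]
contact_force: [1.8, 0.2, -1.7]
opening: 0.687
err mm [38.2 95.   2.3] rot [-0.47  0.13 -7.56] F [ 1.8  0.2 -1.7] op 0.687 t 13.65
[-21.7,26.4,-0.9,-0.2,0,-2.5, -22.8,25.4,-0.9,-0.1,0.1,-2.5, -23.8,24.4,-0.8,-0.2,0,-2.6]
```

```bash
python3 -m creep '[-21,24,-1,-0.2,0,-2.5,-22,24,-1,-0.1,0.1,-2.5,-21,22,-1,-0.1,0,-2.3,0,0,0,0,0,0]'; python3 plan.py 610 245 335 205 38 7
python3 - <<'E'
from h import *
shot("wrist","w9")
for t in ["lens","camera_stand"]: print(t,[(r["xy"],round(r["score"],2)) for r in find_in(t,"wrist")][:4])
E
```

```text
clock: 13.98
tool_pos: [0.6068, 0.2507, 0.3347]
eef_rot: [-0.223, 0.975, 0.002, 0.001]
contact_force: [-0.8, 0.5, -1.8]
opening: 0.685
err mm [ 3.2 -5.7  0.3] rot [0.21 0.13 0.79] F [-0.8  0.5 -1.8] op 0.685 t 13.98
[-0.4,-6.5,-0.3,0.2,0.1,0.8]
lens [([312.4, 249.3], 0.86)]
camera_stand [([310.5, 240.1], 0.87)]
```

View pics/w9.png

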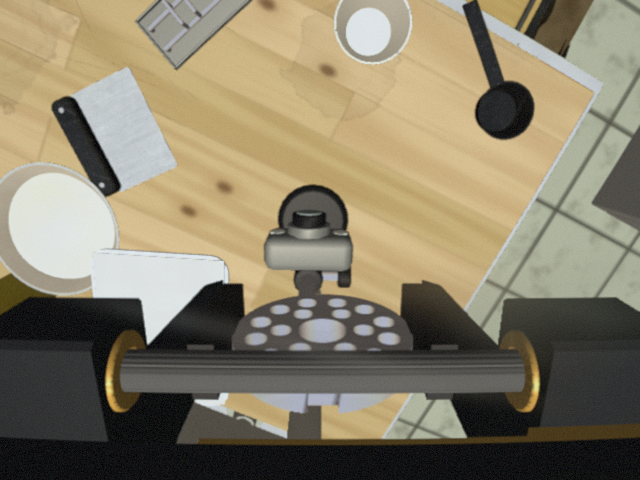

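Run:
```python
import cv2
a=cv2.imread("pics/w9.png");cv2.imwrite("pics/w9z.png",cv2.resize(a[180:300,240:380],None,fx=5,fy=5,interpolation=cv2.INTER_CUBIC))
```

```text
(no output)
```

View pics/w9z.png

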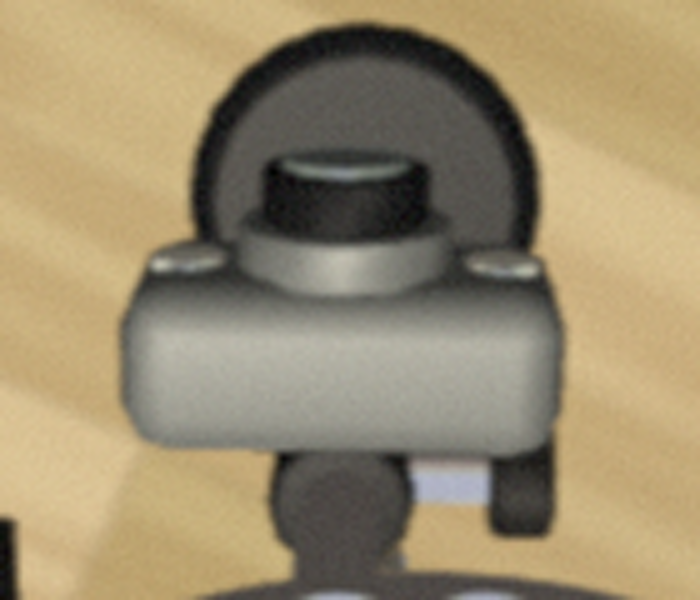

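Run:
```python
from h import *
a=cv2.imread("pics/s7.png");cv2.imwrite("pics/l1.png",cv2.resize(a[215:275,130:200],None,fx=9,fy=9,interpolation=cv2.INTER_CUBIC))
a=cv2.imread("pics/d7.png");cv2.imwrite("pics/l2.png",cv2.resize(a[150:200,280:340],None,fx=10,fy=10,interpolation=cv2.INTER_CUBIC))
```

```text
(no output)
```

View pics/l1.png

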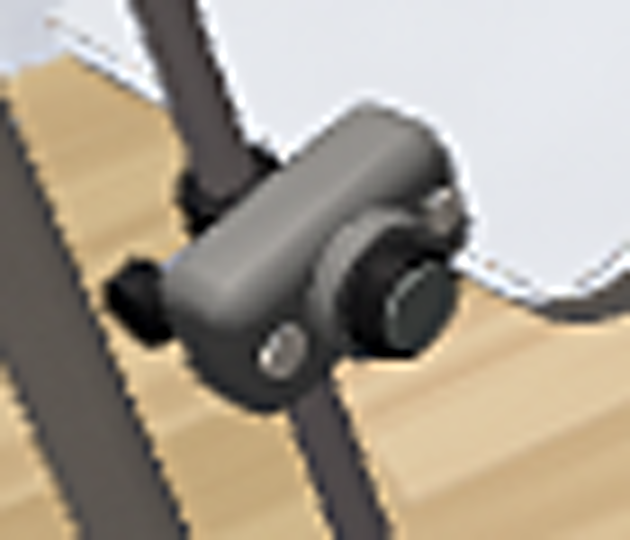

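View pics/l2.png

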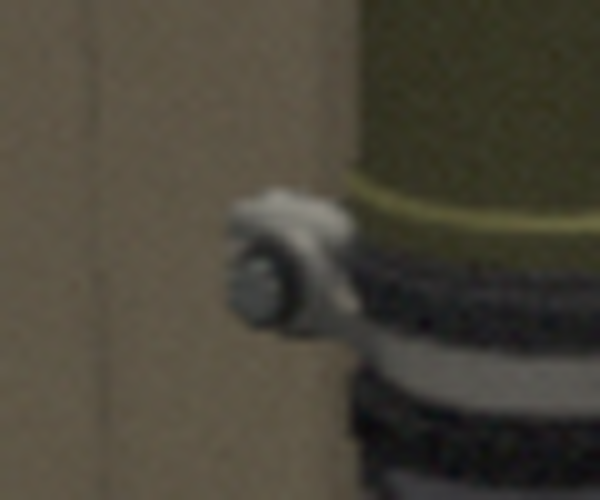

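Run:
```python
from h import *
np.set_printoptions(precision=4,suppress=True)
s=load("s7");d=load("d7");w=load("w9")
G=[(s,(176.0,248.7)),(d,(305.4,178.5)),(w,(309.6,213.6))]
print("all",tri(G));print("s+d",tri(G[:2]));print("s+w",tri([G[0],G[2]]));print("d+w",tri(G[1:]))
A=tri([(s,(160.9,253.2)),(w,(277,231.2))]);B=tri([(s,(178.5,237.7)),(w,(340.2,232.6))]);print(A,B)
for h in (.185,.19):
  P=onz(w,[(277,231.2),(340.2,232.6),(309.6,213.6)],h);v=P[1]-P[0];print(h,P,np.linalg.norm(v),"lens x yaw",np.degrees(np.arctan2(v[1],v[0]))+90)
for h in(.185,.2): 
  z=lambda x,y:(240+x/5-.4,180+y/5-.4)
  P=onz(w,[z(160,440),z(530,448)],h);v=P[1]-P[0];print("back edge yaw",np.degrees(np.arctan2(v[1],v[0]))-90)
  P=onz(w,[z(124,370),z(561,375)],h);v=P[1]-P[0];print("width",np.linalg.norm(v),np.degrees(np.arctan2(v[1],v[0]))-90)
print(tool_of(w)[0],tool_of(w)[1].as_euler("zyx",degrees=True))
P=onz(w,[z(367,195)],0);print("foot",P)
```

```text
all (array([0.6075, 0.2412, 0.1859]), [np.float64(0.7), np.float64(0.3), np.float64(0.6)])
s+d (array([0.6071, 0.2407, 0.186 ]), [np.float64(0.4), np.float64(0.4)])
s+w (array([0.608 , 0.2411, 0.1849]), [np.float64(0.6), np.float64(0.6)])
d+w (array([0.6078, 0.2416, 0.186 ]), [np.float64(0.1), np.float64(0.1)])
(array([0.6453, 0.2447, 0.148 ]), [np.float64(18.9), np.float64(18.9)]) (array([0.5949, 0.2471, 0.2291]), [np.float64(15.0), np.float64(15.0)])
0.185 [[0.6307 0.2255 0.185 ]
 [0.6113 0.2683 0.185 ]
 [0.6081 0.2416 0.185 ]] 0.04694674602627289 lens x yaw 204.39310842728247
0.19 [[0.6293 0.2254 0.19  ]
 [0.6102 0.2675 0.19  ]
 [0.6071 0.2413 0.19  ]] 0.04615164130189273 lens x yaw 204.3931084272824
back edge yaw 24.390121798511217
width 0.06593106952993975 25.017747439043916
back edge yaw 24.390121798511075
width 0.06258118209552506 25.01774743904396
[0.6075 0.2507 0.3348] [ 154.2106    0.0428 -179.7384]
foot [[0.6511 0.2612 0.    ]]
```

Run:
```python
from h import *
from plt import platedraw
tp,r=tool_of(load("w9"))
platedraw("w9",tp,r.as_quat(),(-.0063,0,-.0165),(200,260,440,430),3.3,"pics/w9p.png")
```

```text
(no output)
```

View pics/w9p.png

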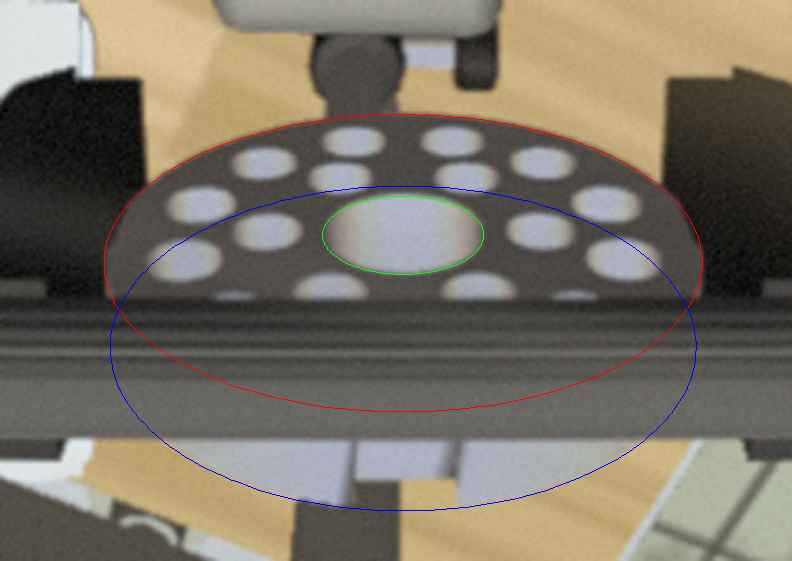

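```bash
python3 -m creep '[30,-1,0,0.1,0,0.4,35,-1,0,0.1,0,0.3,35,-1,0,0,0,0.2,15,0,15,0,0,0]'; python3 plan.py 492.7 188.8 169.5 204.5 35
```

```text
clock: 14.47
tool_pos: [0.5033, 0.1854, 0.319]
eef_rot: [-0.205, 0.979, -0.005, 0.002]
contact_force: [0.1, 0.6, -2.5]
opening: 0.69
err mm [ -10.6    3.4 -149.5] rot [-0.57  0.14 -0.89] F [ 0.1  0.6 -2.5] op 0.69 t 14.47
[1.7,1.8,29.9,-0.1,0,-0.2, 1.7,1.7,29.9,-0.1,0,-0.2, 1.8,1.7,29.9,-0.1,0,-0.2, 1.7,1.6,29.9,-0.1,0.1,-0.1, 1.7,1.6,29.8,-0.2,0,-0.2]
```

```bash
python3 -m creep '[1.7,1.8,30,-0.2,0,-0.3,1.7,1.8,30,-0.2,0,-0.2,1.7,1.7,30,-0.1,0,-0.2,1.7,1.6,28,0,0,-0.1,1.7,1.6,24,0,0,0]'; python3 plan.py 492.7 188.8 169.5 204.5 35
```

```text
clock: 14.88
tool_pos: [0.4914, 0.1737, 0.1774]
eef_rot: [-0.204, 0.979, -0.006, 0.006]
contact_force: [0.5, 0.3, -2.3]
opening: 0.69
err mm [ 1.3 15.1 -7.9] rot [-0.82  0.51 -1.01] F [ 0.5  0.3 -2.3] op 0.69 t 14.88
[-7.2,13.5,7.7,-0.8,0.5,-1]
```

```bash
python3 -m creep '[-7,13,7.5,-0.8,0.5,-1]'; python3 plan.py 492.7 188.8 169.5 204.5 35;python3 -m creep '[0,0,0,0,0,0]'; python3 plan.py 492.7 188.8 169.5 204.5 35
```

```text
clock: 14.97
tool_pos: [0.4904, 0.1818, 0.1667]
eef_rot: [-0.21, 0.978, -0.004, -0.004]
contact_force: [-0.3, -0.3, -2.0]
opening: 0.684
err mm [2.3 7.  2.8] rot [-0.35 -0.49 -0.21] F [-0.3 -0.3 -2. ] op 0.684 t 14.97
[-4.9,5.4,-2.9,-0.3,-0.5,-0.2]
clock: 15.05
tool_pos: [0.4906, 0.1829, 0.166]
eef_rot: [-0.211, 0.978, -0.003, -0.004]
contact_force: [1.2, 1.5, -1.9]
opening: 0.692
err mm [2.1 5.9 3.5] rot [-0.19 -0.52 -0.19] F [ 1.2  1.5 -1.9] op 0.692 t 15.05
[-4.3,4.5,-3.5,-0.2,-0.5,-0.2]
```

```bash
python3 -m creep '[-4.3,4.5,-3.5,-0.2,-0.5,-0.2]'; python3 plan.py 492.7 188.8 169.5 204.5 35;python3 -m creep '[0,0,0,0,0,0]'; python3 plan.py 492.7 188.8 169.5 204.5 35
```

```text
clock: 15.13
tool_pos: [0.4927, 0.1868, 0.1692]
eef_rot: [-0.211, 0.977, -0.001, -0.001]
contact_force: [-0.5, -1.2, -2.1]
opening: 0.69
err mm [0.  2.  0.3] rot [-0.09 -0.17 -0.11] F [-0.5 -1.2 -2.1] op 0.69 t 15.13
[-0.9,1.8,-0.3,-0.1,-0.2,-0.1]
clock: 15.22
tool_pos: [0.494, 0.1889, 0.1712]
eef_rot: [-0.211, 0.977, 0.001, 0.001]
contact_force: [0.0, 1.1, -1.0]
opening: 0.684
err mm [-1.3 -0.1 -1.7] rot [ 0.04  0.09 -0.1 ] F [ 0.   1.1 -1. ] op 0.684 t 15.22
[1.2,0.4,1.7,0,0.1,-0.1]
```

```bash
python3 -m creep '[1.2,0.2,1.7,0,0.1,-0.1]'; python3 plan.py 492.7 188.8 169.5 204.5 35
python3 - <<'E'
from h import *
from plt import platedraw
for n,f in(("scene","s10"),("side","d10"),("wrist","w10")): shot(n,f)
tp,r=tool_of(load("w10"));platedraw("w10",tp,r.as_quat(),(-.0063,0,-.0165),(200,260,440,430),3.3,"pics/w10p.png")
pc=tp+r.apply([-.0063,0,-.0165]);L=np.array([.6076,.2412,.186]);y=np.radians(24.5);X=np.array([np.cos(y),np.sin(y),0]);d=pc-L
print("in lens frame mm",(d@X*1e3).round(1),(d@np.array([-X[1],X[0],0])*1e3).round(1),(d[2]*1e3).round(1))
E
python3 plan.py 492.7 188.8 169.5 204.5 35
```

```text
clock: 15.3
tool_pos: [0.4939, 0.1891, 0.1711]
eef_rot: [-0.212, 0.977, 0.001, 0.001]
contact_force: [0.5, -0.7, -1.3]
opening: 0.686
err mm [-1.2 -0.3 -1.6] rot [ 0.04  0.17 -0.05] F [ 0.5 -0.7 -1.3] op 0.686 t 15.3
[1.2,0.3,1.6,0,0.2,-0.1]
in lens frame mm -118.6 -0.3 1.3
err mm [-0.6 -0.1 -1. ] rot [ 0.04  0.09 -0.02] F [ 0.6  1.  -1.4] op 0.687 t 15.45
[0.5,0.2,1,0,0.1,0]
```

View pics/s10.png

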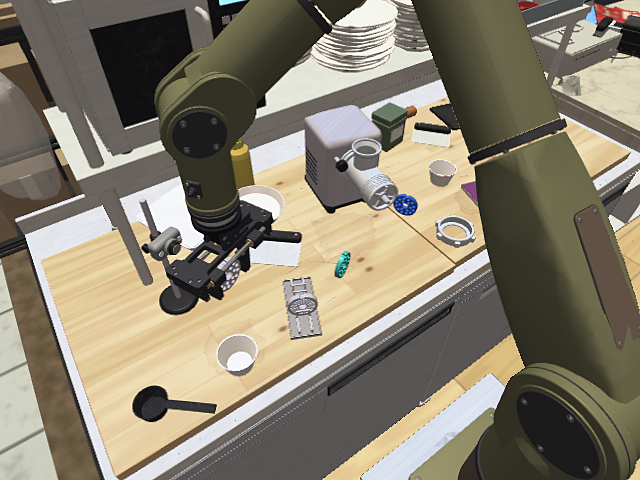

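View pics/d10.png

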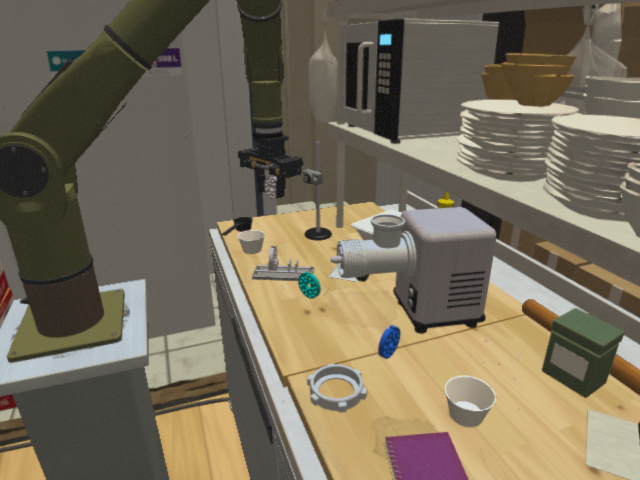

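View pics/w10p.png

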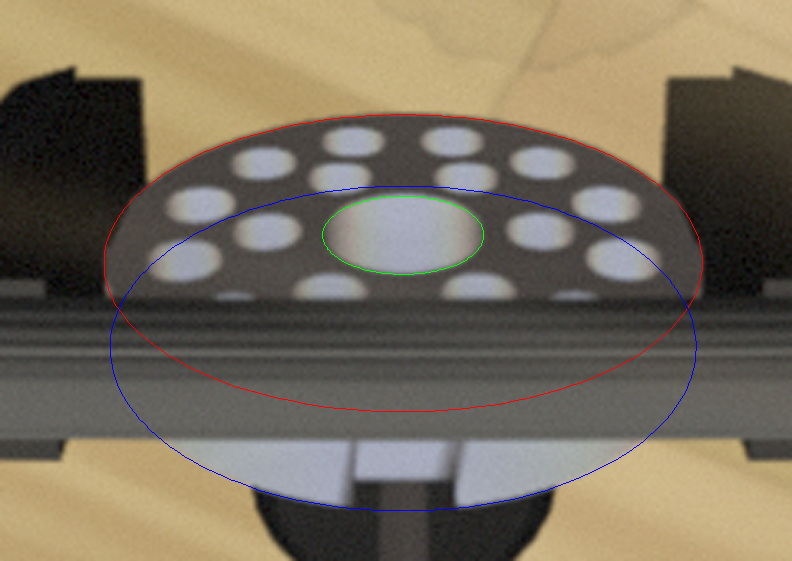

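```bash
python3 -m creep '[0.5,0.2,1,0,0.1,0]'
python3 - <<'E'
from h import *
for i in range(6): shot("wrist","w11")
tp,r=tool_of(load("w11"))
pc=tp+r.apply([-.0063,0,-.0165]);L=np.array([.6076,.2412,.186]);y=np.radians(24.5);X=np.array([np.cos(y),np.sin(y),0]);d=pc-L
print("in lens frame mm",(d@X*1e3).round(1),(d@np.array([-X[1],X[0],0])*1e3).round(1),(d[2]*1e3).round(1))
print(np.abs(get_state()["qd"]).max())
E
python3 plan.py 492.7 188.8 169.5 204.5 35
```

```text
clock: 15.53
tool_pos: [0.493, 0.1888, 0.17]
eef_rot: [-0.212, 0.977, 0.0, 0.0]
contact_force: [-0.9, 1.2, -1.6]
opening: 0.688
in lens frame mm -119.4 -0.3 -0.0
0.002594309328849358
err mm [ 0. -0.  0.] rot [ 0.03 -0.01 -0.01] F [-0.2  1.  -1.9] op 0.689 t 15.83
[0,0,0,0,0,0]
```

```bash
python3 -c "
from plant import *
print(finish_job())"
```

```text
the job is handed in; nothing more can be done
None
```

I tried the coarse plate on the mincer, drew it off again, and finished holding it in front of the inspection camera. I handed the job in at 15.8 s of robot time.

- **Pick-up:** The coarse plate was in the rack place farther from the robot. I gripped it by the sides of its rim and lifted it straight out. The fine plate stayed in the rack.
- **Fit on the mincer:** The plate slid over the pin with no noticeable force until it stopped dead, pressed with about 10–13 N. One harder push briefly gave about 19 N along the axis and 19 N upward. In the wrist picture the lug sat centred inside the notch, and the plate's back edge was level with the barrel rim to about 0.5 mm. By arm position, the stop came about 2 mm earlier than my first estimate of the mouth. The close-up put the rim about 1 mm nearer, which leaves roughly 0.7 mm of disagreement, within measuring error.
- **Final hold:** The plate centre is about 119.4 mm in front of the lens, 0.3 mm to the side and level with it, by my estimate of the lens position. The tool is within 0.1° of the intended heading. The camera's own heading is only known to about 0.5–1°.
- **Last checks:** The notch is up, the plate has not slipped in the grip, the arm is still, and the wrist force is about the plate's weight. In the last scene and side pictures nothing else had visibly moved.

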